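# Hook out the spice tray and stow the jars

## Robot

A 7-joint arm with a two-finger parallel gripper is mounted at the origin on a cart in front of the work surface, level with it; the furniture and walls round the work are solid. World frame = base frame: x ahead of the robot, y to its left, z up, the work surface at z = 0. Lengths are in m, angles in rad, forces in N, time in s.
With the tool pointing down it reaches from about 0.4 to 0.85 m from the base axis. Payload 10.4 kg.
Tool frame: the origin (TCP) lies midway between the tips of the shut fingers; the grasp point (between the pads) lies 19 mm behind it; z points along the fingers, x is the direction in which the jaws open and shut, and the axes are right-handed (so a half turn about z gives the same grasp; the last joint's range is limited). The gripper opens to 85 mm and grips with 20 to 120 N. Pads are 22 mm wide; open, the fingers measure 114 mm over their backs; the gripper's body (76 mm by 85 mm) begins 54 mm behind the grasp point. The pads swing forward as they close: fully open they stand 13 mm farther back than shut.
Start: joints at [1.215, 0.332, -0.065, 1.46, 0.022, 1.35, -0.088], TCP at [0.204, -0.591, 0.231] pointing down, gripper open.
Joint ranges: [-2.6, 2.6], [-0.5, 2.12], [-1.47, 1.34], [0.16, 2.42], [-1.27, 4.41], [0.06, 2.06], [-2.6, 2.6]. Speed limits (rad/s): [2.22, 2.22, 2.79, 2.79, 3.14, 3.14, 3.14].

## Interface

Orientations are given as a unit quaternion [x, y, z, w].
In Python, from workcell import manip, cams gives the robot as it stands.
- The arm moves only by the tool move_arm, never from a script. Its argument "moves" is a list of rows, each a list of 7 numbers: the turn, a rotation vector about the tool's x, y, z in degrees, then the shift along the tool's x, y, z in m, then the finger opening in m, from 0 to 0.0854. A call has 1 to 10 rows; each row is the pose to reach, as a shift and turn from the pose commanded when the call began, along the tool's axes at that moment; what a row does not reach only later rows make up. A row lasts 1/10 s, in which the tool goes at most 50 mm and 8.59 degrees, less where a joint would pass 70% of its speed; a pose out of reach is approached as far as the arm can. A call with a gripper value outside its range is refused whole. The fingers move at their own pace and stop on an object; "grip_force" is the grip in N (left out, the last holds). Time passes only in rows, so rows that repeat a pose let the fingers close. It gives the time, the measured TCP pose, the force and the opening at its end, in the units of the state.
- manip.get_obs(): the state, without advancing time (a new reading comes with each control period).
- cams.camera(name): name is "side" or "top" or "wrist"; returns the picture (420x560x3 uint8, red, green, blue); there is no depth.
- cams.camera_params(name): a dict with "fx", "fy", "cx", "cy" (pixels), "xyz" and "rotation" of the camera in the world. Camera axes: x right, y up, looking along -z (the intrinsics and any distortion apply to the point x, -y, -z); pixel columns grow to the right and rows downward; lengths in m; the calibration is good to about 2 mm. The wrist camera is an equidistant fisheye: a pixel r from the principal point sees the ray r / f radians off the axis. A picture is of the moment at which its call begins: read the wrist's pose just before it. camera_params takes no time and is no camera call; for the wrist camera it gives the pose at the moment of the call.
- manip.hand_in(): hands the job in, once; it reports no verdict.
The state is a dict: "clock": time; "joint_pos": joint angles; "joint_velocities": joint speeds; "tau": joint torques, N m; "position": TCP position; "ee_rot": TCP orientation; "ft_force": force on the tool from outside, world axes, zero at the start; "torque": the same for the moment, N m; "grip_width": opening from 0.0 (shut) to 1.0 (fully open).
Only numpy, scipy, OpenCV 4.12 (cv2) and the standard library are available. Lean on these libraries where they do the work, as an engineer would, in place of code of your own. Each camera call takes 0.05 s, during which the arm holds its last target. There are 200 camera calls.

## Task

The blue spice tray has been shoved too far back under the little shelf, where fingers cannot reach its loop: first stand the jars that block its way upright on the chopping board, then take the hook, catch it in the loop of the tray and drag the tray well out, at least 13 cm beyond the shelf's front edge, and lay the hook back on the cork mat. Stand every jar upright in the tray, then push the tray back in until its front wall is about flush with the shelf's front edge (within 2 cm), with the jars still standing in it. The tea box on the shelf and the drinking glass behind must stay where they are.

Things in the scene. Friction and masses are not known exactly. Their poses are not given: they have to be found in the camera images.
- riser: Fixed small shelf: wooden roof 240 mm deep (its x), 200 wide (y), underside 128, top 140 mm up, on 4 thin legs at its corners; open in front. Origin: on the worktop under the middle of its front edge; +x points inward, -x the way the tray is pulled out, z up. Two rails 14 mm high, inner faces at y = +-84 mm, run from front edge to back and guide the tray. Position and yaw vary.
- tray: Loose blue open tray on the worktop between the rails, 220 mm long (its x), 160 wide (y), walls 60 high and 5 thick, floor 5 thick, about 0.5 kg; slides freely, no stop. Origin: bottom middle of its front wall's outer face; +x points to its back, as the shelf's +x. At the start the front wall is 25 to 40 mm behind the shelf's front edge; a loop (see eye) sticks out of it.
- eye (a point): Middle of the eye of the tray's steel loop: x = -22.5, y = 0, z = 33.5 mm in the tray's frame. The loop is upright, in the plane y = 0, of 7 mm round bar: bars at z = 12 and z = 55 mm from the wall to the upright front bar at x = -45 mm. So the eye is open sideways (along the tray's y), from either side: 36 mm high, 41 mm long.
- hook: Loose reach hook lying flat, 0.12 kg: wooden handle 75 mm long (its x), 24 wide (y), 22 thick (z); 8 mm round shank from it along +x to x = 120 mm, then bent sideways to -y, slightly back, ending at x = 115, y = -36 (-4) mm. Origin: middle of the handle, on the shank's axis, 11 mm above what it lies on. Starts on the mat, z up, +x roughly to world +y. If dropped it may lie turned over (z down).
- hook_tip (a point): Middle of the hook's bent end: at x = 117.5, y = -18, z = 0 mm in the hook's frame.
- post (a point): Foot of a fixed square wooden post, 46 mm thick, that rises from the worktop to above head height beside the sink; keep the arm and gripper clear of it.
- guard (a point): Middle of the top of a fixed wooden edge strip along the worktop's front edge before the mat: 260 mm long (world y), 8 mm thick (x), 14 mm high. It keeps things from sliding off; a hook lying against it can be gripped by the upper half of its handle.
- rack_front (a point): Foremost point of the plates in the fixed dish rack at the back left (the plates stand 215 to 475 mm above the worktop, over 350 mm of y to the left of the glass); keep the wrist clear of it.
- mat: Fixed cork mat, 180 mm (its x) by 100 mm (its y), 4 mm thick; origin: middle of its underside, on the worktop. Home of the hook.
- board: Fixed wooden chopping board on the worktop, flat, 16 mm thick, 185 mm (its x) by 290 mm (its y) over all; origin: middle of its underside.
- jar_yellow: Loose round spice jar with a yellow cap, 42 mm diameter, 96 mm high, 0.11 kg. May be absent. Origin: middle of its underside, z up.
- jar_brown: Loose round spice jar with a dark brown cap, 44 mm diameter, 105 mm high, 0.11 kg. May be absent. Origin: middle of its underside, z up.
- salt: Loose glass salt shaker with a grey cap, 44 mm diameter, 34 mm across the cap (from 66 mm up), 90 mm high, 0.1 kg. May be absent. Origin: middle of its underside, z up.
- tea_box: Tea carton, 63 x 115 x 108 mm, standing on the rear half of the small shelf. Bystander. Origin: middle of its underside.
- tumbler: Clear drinking glass, 81 mm diameter, 103 mm high, standing at the back of the worktop beside the sink. Bystander. Origin: middle of its underside.
Mind the look-alikes: they are no part of the job. What is shaped like the salt but green is not meant.

How it is judged:
By the outcome, as a careful person would: the job done as asked, in the order asked, and still so for the second after the job is handed in, with the robot touching nothing.
Of jar_yellow, jar_brown, salt only 2 to 3 are there at a start; the rules pass over those that are not, and their reading is None.
At some moment in a run one of hook may be knocked a few centimetres aside while the robot is not near it.
Once in a run the grip may slacken for a moment while it holds something.
It also fails if it takes over 210 s, if anything falls off the work surface, if the arm or the gripper's body presses on something with over 40 N, if the wrist force passes 120 N, or if a joint passes its speed limit or range.

## Working session

There is one attempt and no reset: what is moved stays moved. The work goes in short steps, Python scripts to look and compute and a tool call to move; the robot and the scene stay as the last step left them, time stands still between calls to the robot, and variables do not carry over. Pictures are saved under pics/ and viewed, about 12 in all and at most 16, crops included, and the job is handed in when it is done.

Besides the shell and the picture viewer there is one more tool, called after ">>>" as a command line: name --pt "numbers of a row" for each row, then --argument value for the rest. move_arm: Moves the arm, as the interface text tells. Its arguments: {"type":"object","properties":{"moves":{"type":"array","items":{"type":"array","items":{"type":"number"}}},"grip_force":{"type":"number"}},"required":["moves"]}

```bash
ls; mkdir -p pics
python3 - <<'E'
from workcell import manip, cams
import cv2
for n in ["side","top","wrist"]:
    im=cams.camera(n); cv2.imwrite(f"pics/{n}0.png",im[:,:,::-1])
    p=cams.camera_params(n); print(n,p)
print(manip.get_obs())
E
```

```text
pics
side {'fx': 516.4249232686425, 'fy': 516.4249232686425, 'cx': 280.5932129570542, 'cy': 209.4091873820635, 'xyz': array([ 0.6142855 , -0.962547  ,  1.15790073]), 'rotation': array([0.37593879, 0.00303732, 0.00914051, 0.92659444])}
top {'fx': 546.9050827802821, 'fy': 546.9050827802821, 'cx': 284.94308645965504, 'cy': 203.44960592341056, 'xyz': array([ 0.19777089, -0.0890549 ,  1.79681122]), 'rotation': array([ 0.08574579, -0.07654104, -0.64286669,  0.75730545])}
wrist {'fx': 325.19226210127806, 'fy': 325.19226210127806, 'cx': 278.9197129763724, 'cy': 208.28810330913254, 'xyz': array([ 0.27872938, -0.56404861,  0.3725777 ]), 'rotation': array([-0.12689354,  0.09097192, -0.57309381,  0.80447848])}
{'clock': 0.15, 'joint_pos': array([ 1.21543127,  0.33273445, -0.06472857,  1.46072748,  0.02159719,
        1.34987878, -0.0885148 ]), 'joint_velocities': array([-7.79232516e-04, -1.99294343e-03, -4.35035852e-04, -2.32469065e-03,
        5.88915727e-04,  7.88953980e-05,  6.61559936e-05]), 'tau': array([ 2.82514284e-04, -6.25828099e+01,  4.89676162e-02, -3.91851854e+01,
        1.63326657e-02,  7.51336862e-03, -1.36048698e-05]), 'position': array([ 0.2040912 , -0.59045337,  0.23070391]), 'ee_rot': array([ 8.14458042e-01, -5.80222216e-01, -4.37660157e-04, -2.92528845e-04]), 'ft_force': array([-0.94493697, -0.34062622, -0.67808626]), 'torque': array([ 0.00050173,  0.0318855 , -0.01115937]), 'grip_width': 0.9986696427205908}
```

View pics/side0.png

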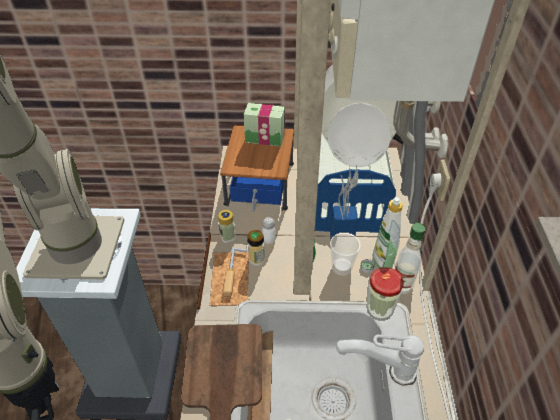

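View pics/top0.png

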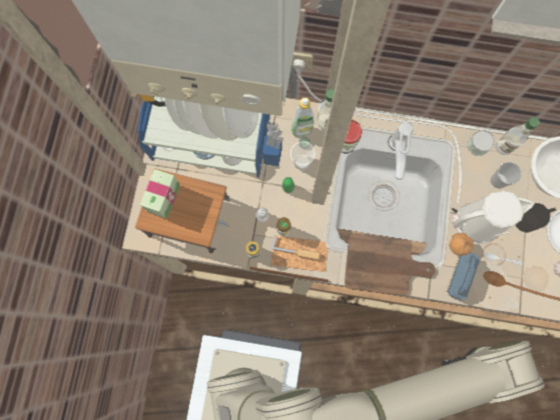

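Side view: shelf at (258,150), tray (255,188), yellow jar (227,225), brown jar (257,245), salt (268,230), mat with hook (230,278), board (222,370). A green look-alike stands behind the post, at top-view (288,185).

```bash
cat > h.py <<'E'
from workcell import manip, cams
import numpy as np, cv2
from scipy.spatial.transform import Rotation as R
def ray(p,uv):
    """world ray (origin, dir) of pixel; wrist camera is equidistant fisheye"""
    u,v=(uv[0]-p['cx'])/p['fx'],(uv[1]-p['cy'])/p['fy']
    if p.get('fish'):
        r=np.hypot(u,v); s=np.sin(r)/r if r>1e-9 else 1.; d=np.array([u*s,-v*s,-np.cos(r)])
    else: d=np.array([u,-v,-1.])
    d=R.from_quat(p['rotation']).apply(d); return np.array(p['xyz']),d/np.linalg.norm(d)
def onz(p,uv,z):
    o,d=ray(p,uv); return o+d*(z-o[2])/d[2]
def tri(p1,a,p2,b):
    (o1,d1),(o2,d2)=ray(p1,a),ray(p2,b)
    t=np.linalg.lstsq(np.c_[d1,-d2],o2-o1,rcond=None)[0]
    A,B=o1+d1*t[0],o2+d2*t[1]; return (A+B)/2,np.linalg.norm(A-B)
def proj(p,X):
    c=R.from_quat(p['rotation']).inv().apply(np.array(X)-p['xyz']); c=np.array([c[0],-c[1],-c[2]])
    if p.get('fish'):
        q=np.hypot(c[0],c[1]); k=np.arctan2(q,c[2])/max(q,1e-9)
    else: k=1/c[2]
    return np.array([p['cx']+p['fx']*c[0]*k,p['cy']+p['fy']*c[1]*k])
def params(n):
    p=dict(cams.camera_params(n)); p['fish']=n=='wrist'; return p
def shot(n):
    p=params(n); return p,cams.camera(n)
def rel(xyz,yaw=None):
    """tool-frame turn(deg)/shift for the target TCP; yaw = world angle of tool x, tool down"""
    o=manip.get_obs(); R0=R.from_quat(o['ee_rot']); s=R0.inv().apply(np.array(xyz)-o['position'])
    t=np.zeros(3)
    if yaw is not None:
        c,q=np.cos(yaw),np.sin(yaw); Rt=R.from_matrix(np.array([[c,q,0],[q,-c,0],[0,0,-1]]).T)
        t=np.degrees((R0.inv()*Rt).as_rotvec())
    print('turn',t.round(2),'shift',s.round(4)); return t,s
def st():
    o=manip.get_obs(); print('t',round(o['clock'],2),'tcp',o['position'].round(4),'x-axis',R.from_quat(o['ee_rot']).apply([1,0,0]).round(3),'F',o['ft_force'].round(1),'w',round(o['grip_width']*.0854,4),'q',o['joint_pos'].round(2))
E
python3 - <<'E'
import cv2,numpy as np
t=cv2.imread('pics/top0.png');s=cv2.imread('pics/side0.png')
a=cv2.resize(t[165:315,130:450],None,fx=2.5,fy=2.5,interpolation=cv2.INTER_CUBIC)
b=cv2.resize(s[100:310,195:325],None,fx=2.8,fy=2.8,interpolation=cv2.INTER_CUBIC)
cv2.imwrite('pics/tc.png',a);cv2.imwrite('pics/sc.png',b);print(a.shape,b.shape)
E
```

```text
(375, 800, 3) (588, 364, 3)
```

View pics/tc.png

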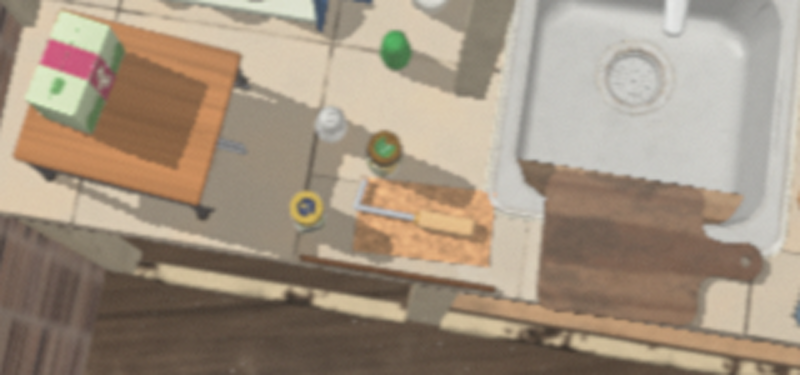

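View pics/sc.png

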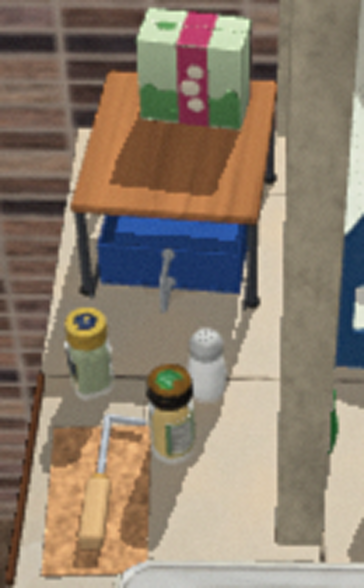

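Candidates (top crop): yellow cap (307,209), brown cap (384,149), salt grey (331,122); the green salt look-alike at (396,48) is rejected. Tray loop seen at (230,146), hook tip at (360,200), handle at (445,222).

Run:
```python
from h import *
T,S=params('top'),params('side')
t=lambda x,y:(130+(x+.5)/2.5-.5,165+(y+.5)/2.5-.5)
s=lambda x,y:(195+(x+.5)/2.8-.5,100+(y+.5)/2.8-.5)
for n,a,b in [('yellow',(307,207),(86,320)),('brown',(384,146),(169,377)),('salt',(331,114),(207,336)),
  ('riserFL roof',(200,205),(75,205)),('riserFR',(241,60),(250,218)),('riserBL',(15,155),(110,76)),('loopfront',(246,150),(163,308)),
  ('hookbend',(357,207),(106,421)),('hooktip',(366,180),(147,421)),('handleend',(474,226),(85,550)),('handlefront',(417,217),(97,478)),
  ('matNW',(366,180),(50,428)),('legFL',(203,212),(90,292)),('legFR',(243,82),(252,303))]:
    X,e=tri(T,t(*a),S,s(*b)); print(n,X.round(4),'err',round(e,4))
for n,a,z in [('mat1',(368,178),.004),('mat2',(490,265),.004),('mat3',(353,252),.004),('mat4',(495,193),.004),('guardA',(303,258),.014),('guardB',(497,289),.014),('bd1',(541,180),.016),('bd2',(540,308),.016),('bd3',(700,325),.016),('bd4',(740,205),.016),('bdh',(762,262),.016)]:
    print(n,onz(T,t(*a),z).round(4))
for n,a,z in [('bd1',(212,325),.016),('bd2',(262,326),.016),('bd3',(183,410),.016),('bd4',(260,405),.016),('postfoot',(302,295),0),('tumbler',(342,268),0)]:
    print('side',n,onz(S,a,z).round(4))
```

```text
yellow [0.4379 0.0438 0.0989] err 0.0041
brown [ 0.5276 -0.0393  0.1085] err 0.0023
salt [0.5616 0.0349 0.0879] err 0.0019
riserFL roof [0.4154 0.1706 0.1399] err 0.0084
riserFR [0.6017 0.1545 0.1403] err 0.0047
riserBL [0.4364 0.4079 0.1321] err 0.0001
loopfront [0.5092 0.1424 0.0172] err 0.0
hookbend [ 0.4591 -0.015   0.0116] err 0.0004
hooktip [ 0.4988 -0.0199  0.0168] err 0.0069
handleend [ 0.4559 -0.172   0.0113] err 0.007
handlefront [ 0.4576 -0.095   0.0204] err 0.0004
matNW [ 0.4488 -0.0402  0.0583] err 0.0858
legFL [ 0.4223  0.1863 -0.0043] err 0.0019
legFR [0.6051 0.1663 0.0017] err 0.0037
mat1 [ 0.5007 -0.0227  0.004 ]
mat2 [ 0.4128 -0.1994  0.004 ]
mat3 [ 0.4005 -0.0195  0.004 ]
mat4 [ 0.5082 -0.1921  0.004 ]
guardA [0.3811 0.0431 0.014 ]
guardB [ 0.3824 -0.2122  0.014 ]
bd1 [ 0.5332 -0.2488  0.016 ]
bd2 [ 0.367  -0.2704  0.016 ]
bd3 [ 0.379 -0.477  0.016]
bd4 [ 0.5428 -0.5118  0.016 ]
bdh [ 0.4728 -0.5479  0.016 ]
side bd1 [ 0.4286 -0.265   0.016 ]
side bd2 [ 0.5553 -0.2654  0.016 ]
side bd3 [ 0.3881 -0.4836  0.016 ]
side bd4 [ 0.5598 -0.4689  0.016 ]
side postfoot [ 0.6579 -0.1581  0.    ]
side tumbler [ 0.7714 -0.0645  0.    ]
```

Run:
```python
from h import *
rel([.46,-.09,.28],-np.pi/2)
```

```text
turn [1.000e-02 6.000e-02 1.907e+01] shift [-0.3894 -0.4054 -0.0489]
```

>>> move_arm --pt "0 0 19.07 -0.389 -0.405 -0.049 0.085" --pt "0 0 19.07 -0.389 -0.405 -0.049 0.085" --pt "0 0 19.07 -0.389 -0.405 -0.049 0.085" --pt "0 0 19.07 -0.389 -0.405 -0.049 0.085" --pt "0 0 19.07 -0.389 -0.405 -0.049 0.085" --pt "0 0 19.07 -0.389 -0.405 -0.049 0.085" --pt "0 0 19.07 -0.389 -0.405 -0.049 0.085" --pt "0 0 19.07 -0.389 -0.405 -0.049 0.085" --pt "0 0 19.07 -0.389 -0.405 -0.049 0.085" --pt "0 0 19.07 -0.389 -0.405 -0.049 0.085"

```text
clock: 1.15
position: [0.4313, -0.1455, 0.275]
ee_rot: [-0.707, 0.707, -0.0, -0.0]
ft_force: [0.7, -0.2, -0.4]
grip_width: 0.995
```

>>> move_arm --pt "0 0 0 0 0 0 0.085" --pt "0 0 0 0 0 0 0.085"

```text
clock: 1.35
position: [0.4311, -0.1466, 0.2747]
ee_rot: [0.708, -0.706, 0.0, 0.0]
ft_force: [-0.6, -0.6, -0.9]
grip_width: 0.994
```

Run:
```python
from h import *
st(); p,im=shot('wrist'); print(p['xyz'])
for X in [(.438,.044,.097),(.5276,-.0393,.105),(.5616,.035,.09)]: print(proj(p,X).round(1))
cv2.imwrite('pics/w1.png',im[:,:,::-1])
```

```text
t 1.35 tcp [ 0.4311 -0.1466  0.2747] x-axis [ 0.003 -1.     0.   ] F [-0.6 -0.6 -0.9] w 0.0849 q [ 0.71 -0.05 -0.46  1.79 -0.02  1.39 -1.32]
[ 0.51006451 -0.14562505  0.41657179]
[107.7 180.9]
[169.6  92.2]
[110.5  68.4]
```

View pics/w1.png

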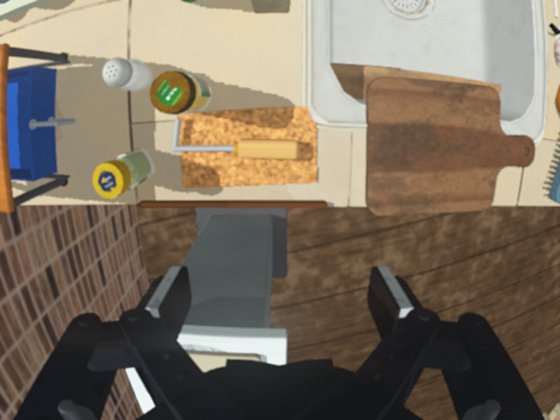

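Wrist view: yellow cap (112,180), brown cap (174,92), salt cap (117,71), loop front (72,122), hook bend (176,150), board blade from (367,80) to (497,213).

Run:
```python
from h import *
p=params('wrist')
for n,a,z in [('yellow',(112,180),.096),('brown',(174,92),.105),('salt',(117,71),.09),('b1',(367,80),.016),('b2',(498,88),.016),('b3',(495,212),.016),('b4',(368,215),.016),('hend',(298,149),.018),('hbend',(176,150),.015),('loopfront',(73,122),.055)]: print(n,onz(p,a,z).round(4))
```

```text
yellow [0.4385 0.0373 0.096 ]
brown [ 0.5271 -0.0455  0.105 ]
salt [0.5574 0.0251 0.09  ]
b1 [ 0.5457 -0.2559  0.016 ]
b2 [ 0.5584 -0.4574  0.016 ]
b3 [ 0.3735 -0.4786  0.016 ]
b4 [ 0.3701 -0.2664  0.016 ]
hend [ 0.4569 -0.1708  0.018 ]
hbend [ 0.4577 -0.0156  0.015 ]
loopfront [0.507 0.113 0.055]
```

>>> move_arm --pt "0 0 0 -0.04 -0.002 0.02 0.085" --pt "0 0 0 -0.08 -0.004 0.04 0.085" --pt "0 0 0 -0.12 -0.006 0.06 0.085" --pt "0 0 0 -0.16 -0.007 0.08 0.085" --pt "0 0 0 -0.187 -0.007 0.1 0.085" --pt "0 0 0 -0.187 -0.007 0.11 0.085" --pt "0 0 0 -0.187 -0.007 0.11 0.085" --pt "0 0 0 -0.187 -0.007 0.11 0.085" --grip_force 50

```text
clock: 2.2
position: [0.4381, 0.0377, 0.165]
ee_rot: [-0.706, 0.708, -0.0, -0.0]
ft_force: [0.2, -0.5, 0.4]
grip_width: 0.996
```

>>> move_arm --pt "0 0 0 0 0 0.03 0.085" --pt "0 0 0 0 0 0.06 0.085" --pt "0 0 0 0 0 0.09 0.085" --pt "0 0 0 0 0 0.108 0.085" --pt "0 0 0 0 0 0.108 0.085" --pt "0 0 0 0 0 0.108 0.03" --pt "0 0 0 0 0 0.108 0.03" --pt "0 0 0 0 0 0.108 0.03" --pt "0 0 0 0 0 0.108 0.03" --pt "0 0 0 0 0 0.108 0.03"

```text
clock: 3.2
position: [0.4392, 0.0397, 0.0583]
ee_rot: [-0.707, 0.707, -0.001, 0.001]
ft_force: [0.1, 0.7, 8.7]
grip_width: 0.518
```

>>> move_arm --pt "0 0 0 0 0 0 0.03" --pt "0 0 0 0 0 -0.02 0.03" --pt "0 0 0 0 0 -0.06 0.03" --pt "0 0 0 0 0 -0.1 0.03" --pt "0 0 0 0 0 -0.13 0.03" --pt "0 0 0 0 0 -0.13 0.03"

```text
clock: 3.8
position: [0.4403, 0.0398, 0.1913]
ee_rot: [-0.707, 0.707, -0.003, 0.002]
ft_force: [1.1, -0.0, -1.1]
grip_width: 0.515
```

>>> move_arm --pt "0 0 0 0.04 0.003 0 0.03" --pt "0 0 0 0.08 0.01 0 0.03" --pt "0 0 0 0.12 0.015 0 0.03" --pt "0 0 0 0.16 0.02 0 0.03" --pt "0 0 0 0.2 0.025 0 0.03" --pt "0 0 0 0.24 0.03 0 0.03" --pt "0 0 0 0.28 0.03 0 0.03" --pt "0 0 0 0.32 0.03 0 0.03" --pt "0 0 0 0.36 0.03 0 0.03" --pt "0 0 0 0.38 0.03 0 0.03"

```text
clock: 4.8
position: [0.4065, -0.3439, 0.186]
ee_rot: [-0.706, 0.708, 0.0, -0.001]
ft_force: [-0.0, 0.9, -1.3]
grip_width: 0.517
```

>>> move_arm --pt "0 0 0 0 0 0 0.03" --pt "0 0 0 0 0 0 0.03" --pt "0 0 0 0 0 0 0.03"

```text
clock: 5.1
position: [0.4082, -0.3392, 0.1866]
ee_rot: [0.708, -0.707, -0.0, -0.0]
ft_force: [-0.2, -0.1, -1.0]
grip_width: 0.515
```

>>> move_arm --pt "0 0 0 0 0 0.03 0.03" --pt "0 0 0 0 0 0.06 0.03" --pt "0 0 0 0 0 0.09 0.03" --pt "0 0 0 0 0 0.1 0.03" --pt "0 0 0 0 0 0.105 0.03" --pt "0 0 0 0 0 0.109 0.03" --pt "0 0 0 0 0 0.111 0.03" --pt "0 0 0 0 0 0.111 0.03" --pt "0 0 0 0 0 0.111 0.03"

```text
clock: 6.0
position: [0.4083, -0.3407, 0.0765]
ee_rot: [-0.707, 0.707, -0.001, 0.0]
ft_force: [0.0, 0.0, -0.5]
grip_width: 0.517
```

>>> move_arm --pt "0 0 0 0 0 0 0.06" --pt "0 0 0 0 0 0 0.07" --pt "0 0 0 0 0 0 0.07" --pt "0 0 0 0 0 0 0.07" --pt "0 0 0 0 0 -0.03 0.07" --pt "0 0 0 0 0 -0.07 0.07" --pt "0 0 0 0 0 -0.12 0.085" --pt "0 0 0 0 0 -0.12 0.085"

```text
clock: 6.8
position: [0.4107, -0.3422, 0.2026]
ee_rot: [-0.707, 0.707, -0.005, 0.0]
ft_force: [0.2, -1.2, -0.1]
grip_width: 0.993
```

Run:
```python
from h import *
st(); rel([.527,-.042,.17],-np.pi/2)
p,im=shot('wrist');cv2.imwrite('pics/w2.png',im[:,:,::-1])
t=shot('side')[1]; cv2.imwrite('pics/s2.png',cv2.resize(t[150:420,170:370,::-1],None,fx=2.2,fy=2.2))
```

```text
t 6.8 tcp [ 0.4107 -0.3422  0.2026] x-axis [-0.    -1.     0.007] F [ 0.2 -1.2 -0.1] w 0.0848 q [ 0.89  0.16 -0.31  1.74  0.05  1.24 -1.  ]
turn [-0.47 -0.39 -0.  ] shift [-0.3005 -0.1161  0.0315]
```

View pics/s2.png

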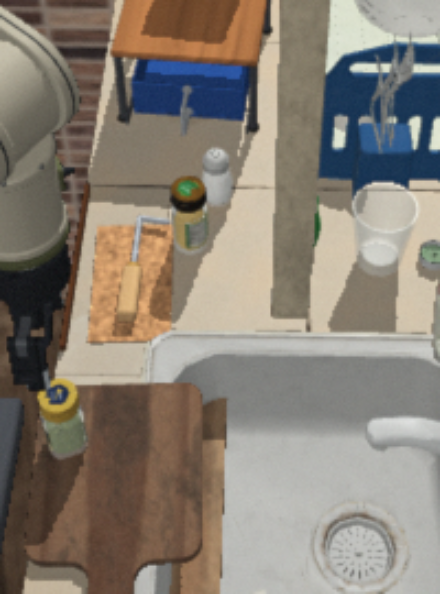

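Yellow jar stands on the board (crop 65,420). Next, the brown jar, with yaw −45° to keep the wrist camera off the post.

Run:
```python
from h import *
rel([.527,-.042,.18],-np.pi/4)
S=params('side')
print('rack',onz(S,(318,232),0),onz(S,(395,232),0), onz(S,(333,140),.3))
```

```text
turn [ -0.06  -0.15 -45.  ] shift [-0.2989 -0.1185  0.0166]
rack [0.70806923 0.06982425 0.        ] [0.93900566 0.07452    0.        ] [0.73396919 0.13119868 0.3       ]
```

>>> move_arm --pt "0 0 -8 -0.04 -0.005 0 0.085" --pt "0 0 -16 -0.08 -0.015 0 0.085" --pt "0 0 -24 -0.12 -0.025 0 0.085" --pt "0 0 -32 -0.16 -0.04 0 0.085" --pt "0 0 -40 -0.2 -0.055 0.005 0.085" --pt "0 0 -45 -0.24 -0.07 0.01 0.085" --pt "0 0 -45 -0.28 -0.09 0.012 0.085" --pt "0 0 -45 -0.3 -0.118 0.016 0.085" --pt "0 0 -45 -0.3 -0.118 0.016 0.085" --pt "0 0 -45 -0.3 -0.118 0.016 0.085"

```text
clock: 7.9
position: [0.5252, -0.0399, 0.1781]
ee_rot: [0.924, -0.382, -0.001, 0.0]
ft_force: [0.0, -0.5, 0.5]
grip_width: 0.995
```

>>> move_arm --pt "0 0 0 0 0 0 0.085" --pt "0 0 0 0 0 0 0.085"

```text
clock: 8.1
position: [0.5253, -0.0416, 0.1795]
ee_rot: [0.924, -0.383, -0.0, 0.0]
ft_force: [-0.2, 0.0, -0.0]
grip_width: 0.994
```

Run:
```python
from h import *
st(); rel([.527,-.042,.061],-np.pi/4)
p,im=shot('wrist'); h=cv2.cvtColor(im,cv2.COLOR_RGB2HSV)
for X in [(.527,-.042,.105),(.56,.031,.09)]: print(proj(p,X).round(1))
cv2.imwrite('pics/w3.png',im[:,:,::-1])
```

```text
t 8.1 tcp [ 0.5253 -0.0416  0.1795] x-axis [ 0.706 -0.708  0.   ] F [-0.2  0.  -0. ] w 0.0849 q [ 0.55  0.21 -0.63  1.76  0.13  1.21 -0.9 ]
turn [ 0.04 -0.   -0.1 ] shift [ 0.0015 -0.001   0.1185]
[281.9 219.5]
[241.5 111.8]
```

View pics/w3.png

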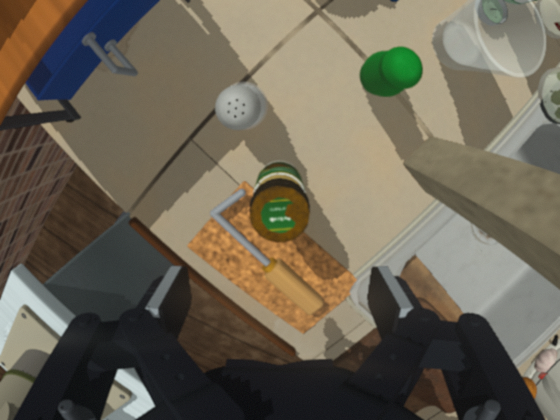

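Brown cap at (280,213), salt cap at (241,104), both ~4 mm further along −tool-y than predicted; correcting.

>>> move_arm --pt "0 0 0 0.001 -0.005 0.03 0.085" --pt "0 0 0 0.001 -0.005 0.06 0.085" --pt "0 0 0 0.001 -0.005 0.09 0.085" --pt "0 0 0 0.001 -0.005 0.118 0.085" --pt "0 0 0 0.001 -0.005 0.118 0.085" --pt "0 0 0 0.001 -0.005 0.118 0.03" --pt "0 0 0 0.001 -0.005 0.118 0.03" --pt "0 0 0 0.001 -0.005 0.118 0.03" --pt "0 0 0 0.001 -0.005 0.118 0.03" --pt "0 0 0 0.001 -0.005 0.118 0.03"

```text
clock: 9.15
position: [0.5313, -0.0376, 0.0636]
ee_rot: [0.924, -0.383, 0.001, -0.0]
ft_force: [-1.3, 0.4, 7.7]
grip_width: 0.506
```

>>> move_arm --pt "0 0 0 0 0 0 0.03" --pt "0 0 0 0 0 -0.02 0.03" --pt "0 0 0 0 0 -0.06 0.03" --pt "0 0 0 0 0 -0.1 0.03" --pt "0 0 0 0 0 -0.14 0.03" --pt "0 0 0 0 0 -0.14 0.03"

```text
clock: 9.75
position: [0.533, -0.0373, 0.2082]
ee_rot: [0.924, -0.383, 0.005, -0.001]
ft_force: [0.2, 0.4, -0.7]
grip_width: 0.5
```

Run:
```python
from h import *
st(); rel([.43,-.16,.20],-np.pi/4); rel([.49,-.34,.20],-np.pi/4)
```

```text
t 9.75 tcp [ 0.533  -0.0373  0.2082] x-axis [ 0.707 -0.707  0.008] F [ 0.2  0.4 -0.7] w 0.0427 q [ 0.55  0.19 -0.63  1.71  0.12  1.26 -0.9 ]
turn [-0.32 -0.46  0.01] shift [0.0138 0.1596 0.0074]
turn [-0.32 -0.46  0.01] shift [0.1835 0.2445 0.0083]
```

>>> move_arm --pt "0 0 0 0.003 0.04 0 0.03" --pt "0 0 0 0.006 0.08 0 0.03" --pt "0 0 0 0.01 0.12 0 0.03" --pt "0 0 0 0.014 0.16 0 0.03" --pt "0 0 0 0.05 0.178 0 0.03" --pt "0 0 0 0.085 0.195 0 0.03" --pt "0 0 0 0.12 0.213 0 0.03" --pt "0 0 0 0.155 0.23 0 0.03" --pt "0 0 0 0.1835 0.2445 0 0.03" --pt "0 0 0 0.1835 0.2445 0 0.03"

```text
clock: 10.75
position: [0.4864, -0.3447, 0.2009]
ee_rot: [0.923, -0.385, -0.0, 0.0]
ft_force: [0.3, 0.8, -1.5]
grip_width: 0.501
```

>>> move_arm --pt "0 0 0 0 0 0 0.03" --pt "0 0 0 0 0 0 0.03" --pt "0 0 0 0 0 0 0.03"

```text
clock: 11.05
position: [0.4872, -0.3391, 0.2022]
ee_rot: [0.924, -0.382, 0.0, 0.0]
ft_force: [0.3, -0.3, -1.7]
grip_width: 0.506
```

>>> move_arm --pt "0 0 0 0 0 0.03 0.03" --pt "0 0 0 0 0 0.06 0.03" --pt "0 0 0 0 0 0.09 0.03" --pt "0 0 0 0 0 0.11 0.03" --pt "0 0 0 0 0 0.116 0.03" --pt "0 0 0 0 0 0.12 0.03" --pt "0 0 0 0 0 0.122 0.03" --pt "0 0 0 0 0 0.122 0.03" --pt "0 0 0 0 0 0.122 0.03"

```text
clock: 11.95
position: [0.4875, -0.3406, 0.0807]
ee_rot: [0.924, -0.383, 0.001, 0.0]
ft_force: [-0.1, -0.9, -1.4]
grip_width: 0.503
```

>>> move_arm --pt "0 0 0 0 0 0 0.06" --pt "0 0 0 0 0 0 0.07" --pt "0 0 0 0 0 0 0.07" --pt "0 0 0 0 0 0 0.07" --pt "0 0 0 0 0 -0.03 0.07" --pt "0 0 0 0 0 -0.07 0.07" --pt "0 0 0 0 0 -0.12 0.085" --pt "0 0 0 0 0 -0.12 0.085"

```text
clock: 12.75
position: [0.49, -0.3417, 0.2071]
ee_rot: [0.924, -0.383, 0.005, 0.001]
ft_force: [0.7, -0.7, 0.3]
grip_width: 0.992
```

Run:
```python
from h import *
st(); rel([.44,-.14,.17],-np.pi/4); rel([.5635,.0345,.15],-np.pi/4)
p,im=shot('wrist');cv2.imwrite('pics/w4.png',im[:,:,::-1])
```

```text
t 12.75 tcp [ 0.49   -0.3417  0.2071] x-axis [ 0.707 -0.707  0.011] F [ 0.7 -0.7  0.3] w 0.0847 q [ 0.86  0.31 -0.4   1.56  0.13  1.29 -0.34]
turn [-0.11 -0.62 -0.  ] shift [-0.1784 -0.1072  0.0354]
turn [-0.11 -0.62 -0.  ] shift [-0.2146 -0.3179  0.0554]
```

View pics/w4.png

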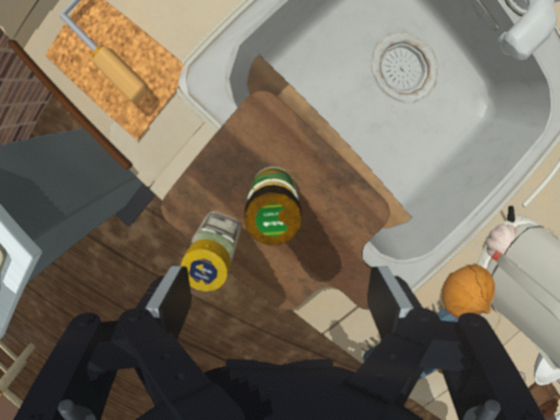

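Yellow (207,268) and brown (273,220) both stand on the board. Now the salt.

>>> move_arm --pt "0 0 0 -0.045 -0.02 0 0.085" --pt "0 0 0 -0.09 -0.05 0 0.085" --pt "0 0 0 -0.135 -0.08 0 0.085" --pt "0 0 0 -0.178 -0.107 0.01 0.085" --pt "0 0 0 -0.187 -0.15 0.02 0.085" --pt "0 0 0 -0.195 -0.2 0.03 0.085" --pt "0 0 0 -0.204 -0.25 0.04 0.085" --pt "0 0 0 -0.21 -0.29 0.05 0.085" --pt "0 0 0 -0.2146 -0.318 0.055 0.085" --pt "0 0 0 -0.2146 -0.318 0.055 0.085"

```text
clock: 13.8
position: [0.5602, 0.041, 0.1427]
ee_rot: [0.925, -0.38, -0.002, -0.001]
ft_force: [-1.0, 0.5, -0.3]
grip_width: 0.999
```

>>> move_arm --pt "0 0 0 0 0 0 0.085" --pt "0 0 0 0 0 0 0.085" --pt "0 0 0 0 0 0 0.085"

```text
clock: 14.1
position: [0.5599, 0.0349, 0.1448]
ee_rot: [0.924, -0.384, 0.0, 0.0]
ft_force: [0.4, -0.0, 0.4]
grip_width: 1.001
```

Run:
```python
from h import *
st(); rel([.5635,.0345,.036],-np.pi/4)
p,im=shot('wrist'); print(proj(p,(.5635,.0345,.09)))
cv2.imwrite('pics/w5.png',im[:,:,::-1])
h=cv2.cvtColor(im,cv2.COLOR_RGB2HSV)
# grey, low saturation bright blob near prediction
m=((h[...,1]<28)&(h[...,2]>120)).astype(np.uint8); n,l,s,c=cv2.connectedComponentsWithStats(m)
for i in range(1,n):
    if s[i,4]>300 and 150<c[i][0]<400: print(s[i],c[i])
```

```text
t 14.1 tcp [0.5599 0.0349 0.1448] x-axis [ 0.706 -0.708  0.001] F [ 0.4 -0.   0.4] w 0.0855 q [ 0.43  0.33 -0.68  1.71  0.22  1.17 -1.1 ]
turn [ 0.03 -0.04 -0.11] shift [ 0.0028 -0.0023  0.1088]
[284.1772207  227.89101447]
[ 252  173   46   72 2540] [274.21456693 208.76574803]
[239 278  58  65 548] [263.10948905 306.14781022]
```

>>> move_arm --pt "0 0 0 -0.002 -0.006 0.03 0.085" --pt "0 0 0 -0.002 -0.006 0.06 0.085" --pt "0 0 0 -0.002 -0.006 0.09 0.085" --pt "0 0 0 -0.002 -0.006 0.109 0.085" --pt "0 0 0 -0.002 -0.006 0.109 0.085" --pt "0 0 0 -0.002 -0.006 0.109 0.03" --pt "0 0 0 -0.002 -0.006 0.109 0.03" --pt "0 0 0 -0.002 -0.006 0.109 0.03" --pt "0 0 0 -0.002 -0.006 0.109 0.03" --pt "0 0 0 -0.002 -0.006 0.109 0.03"

```text
clock: 15.15
position: [0.5643, 0.0419, 0.0375]
ee_rot: [0.924, -0.383, 0.001, -0.0]
ft_force: [-0.3, -0.4, 7.5]
grip_width: 0.43
```

>>> move_arm --pt "0 0 0 0 0 0 0.03" --pt "0 0 0 0 0 -0.02 0.03" --pt "0 0 0 0 0 -0.06 0.03" --pt "0 0 0 0 0 -0.1 0.03" --pt "0 0 0 0 0 -0.14 0.03" --pt "0 0 0 0 0 -0.16 0.03" --pt "0 0 0 0 0 -0.16 0.03"

```text
clock: 15.85
position: [0.5646, 0.0424, 0.1996]
ee_rot: [0.924, -0.383, 0.003, -0.001]
ft_force: [-0.5, 0.2, -1.7]
grip_width: 0.428
```

Run:
```python
from h import *
st(); rel([.44,-.14,.20],-np.pi/4); rel([.47,-.42,.20],-np.pi/4)
```

```text
t 15.85 tcp [0.5646 0.0424 0.1996] x-axis [ 0.707 -0.707  0.005] F [-0.5  0.2 -1.7] w 0.0366 q [ 0.43  0.29 -0.69  1.64  0.2   1.27 -1.09]
turn [-0.24 -0.26 -0.  ] shift [ 0.0409  0.2171 -0.0011]
turn [-0.24 -0.26 -0.  ] shift [ 0.2601  0.3939 -0.0008]
```

Run:
```python
from h import *
p,im=shot('wrist'); s=shot('side')[1]
a=cv2.resize(im[150:420,150:430],(400,386)); b=cv2.resize(s[150:290,200:340],(386,386))
cv2.imwrite('pics/c6.png',np.hstack([a,b])[:,:,::-1])
```

```text
(no output)
```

View pics/c6.png

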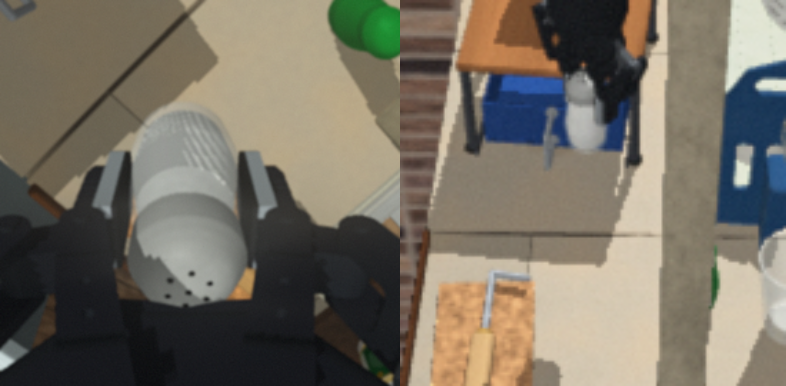

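Salt is held upright, near its shoulder. Carrying to the board.

>>> move_arm --pt "0 0 0 0.01 0.045 0 0.03" --pt "0 0 0 0.018 0.09 0 0.03" --pt "0 0 0 0.026 0.135 0 0.03" --pt "0 0 0 0.034 0.18 0 0.03" --pt "0 0 0 0.041 0.217 0 0.03" --pt "0 0 0 0.077 0.246 0 0.03" --pt "0 0 0 0.113 0.275 0 0.03" --pt "0 0 0 0.149 0.304 0 0.03" --pt "0 0 0 0.185 0.333 0 0.03" --pt "0 0 0 0.221 0.362 0 0.03"

```text
clock: 16.95
position: [0.4624, -0.3717, 0.1939]
ee_rot: [0.924, -0.383, -0.001, -0.0]
ft_force: [0.5, 0.6, -1.1]
grip_width: 0.427
```

>>> move_arm --pt "0 0 0 0.039 0.032 0 0.03" --pt "0 0 0 0.039 0.032 0 0.03" --pt "0 0 0 0.039 0.032 0 0.03" --pt "0 0 0 0.039 0.032 0 0.03"

```text
clock: 17.35
position: [0.4683, -0.419, 0.1946]
ee_rot: [0.924, -0.382, -0.001, -0.001]
ft_force: [0.2, 0.6, -0.1]
grip_width: 0.425
```

>>> move_arm --pt "0 0 0 0 0 0.04 0.03" --pt "0 0 0 0 0 0.08 0.03" --pt "0 0 0 0 0 0.11 0.03" --pt "0 0 0 0 0 0.128 0.03" --pt "0 0 0 0 0 0.134 0.03" --pt "0 0 0 0 0 0.138 0.03" --pt "0 0 0 0 0 0.14 0.03" --pt "0 0 0 0 0 0.14 0.03" --pt "0 0 0 0 0 0.14 0.03"

```text
clock: 18.25
position: [0.4687, -0.4207, 0.0568]
ee_rot: [0.924, -0.383, 0.001, 0.0]
ft_force: [0.9, 0.2, -0.7]
grip_width: 0.426
```

>>> move_arm --pt "0 0 0 0 0 0 0.06" --pt "0 0 0 0 0 0 0.07" --pt "0 0 0 0 0 0 0.07" --pt "0 0 0 0 0 0 0.07" --pt "0 0 0 0 0 -0.03 0.07" --pt "0 0 0 0 0 -0.07 0.07" --pt "0 0 0 0 0 -0.12 0.085" --pt "0 0 0 0 0 -0.16 0.085" --pt "0 0 0 0 0 -0.2 0.085" --pt "0 0 0 0 0 -0.2 0.085"

```text
clock: 19.25
position: [0.4702, -0.4216, 0.2624]
ee_rot: [0.924, -0.383, 0.005, 0.002]
ft_force: [1.2, 0.5, -0.4]
grip_width: 0.992
```

Run:
```python
from h import *
st()
p,im=shot('wrist');cv2.imwrite('pics/w7.png',im[:,:,::-1])
t=shot('top')[1];cv2.imwrite('pics/t7.png',t[:,:,::-1]);s=shot('side')[1];cv2.imwrite('pics/s7.png',s[:,:,::-1])
a=cv2.resize(t[210:290,250:350],(500,400),interpolation=3);b=cv2.resize(s[220:420,175:285],(300,400*300*2//600+145),interpolation=3)[:400]
b=cv2.resize(s[220:420,175:285],(220,400),interpolation=3)
cv2.imwrite('pics/c7.png',np.hstack([a,b])[:,:,::-1])
rel([.4565,-.135,.22],0)
```

```text
t 19.25 tcp [ 0.4702 -0.4216  0.2624] x-axis [ 0.707 -0.707  0.01 ] F [ 1.2  0.5 -0.4] w 0.0848 q [ 0.95  0.35 -0.38  1.39  0.13  1.42 -0.22]
turn [ 0.0e+00  3.0e-02 -4.5e+01] shift [-0.2099 -0.1936  0.0353]
```

View pics/c7.png

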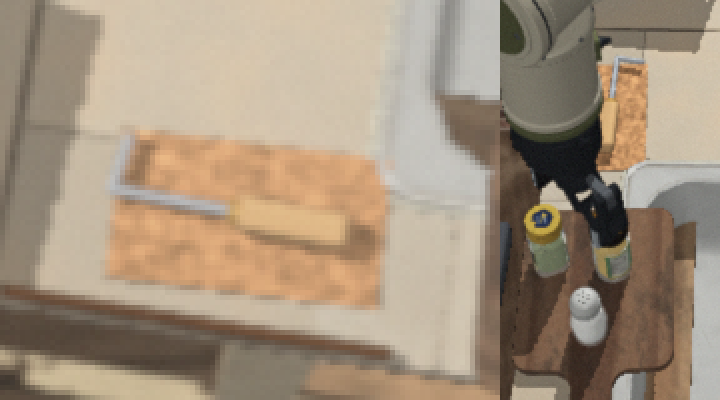

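All three jars stand on the board; hook still on the mat (bend at crop (117,190), handle end (350,228)).

>>> move_arm --pt "0 0 -8 -0.025 -0.022 0 0.085" --pt "0 0 -16 -0.05 -0.045 0 0.085" --pt "0 0 -24 -0.08 -0.07 0 0.085" --pt "0 0 -32 -0.11 -0.1 0.01 0.085" --pt "0 0 -40 -0.14 -0.13 0.02 0.085" --pt "0 0 -45 -0.17 -0.16 0.03 0.085" --pt "0 0 -45 -0.21 -0.193 0.035 0.085" --pt "0 0 -45 -0.21 -0.193 0.035 0.085" --pt "0 0 -45 -0.21 -0.193 0.035 0.085" --pt "0 0 -45 -0.21 -0.193 0.035 0.085"

```text
clock: 20.4
position: [0.4558, -0.1366, 0.2201]
ee_rot: [1.0, -0.001, -0.0, -0.0]
ft_force: [0.6, -0.8, -0.4]
grip_width: 0.999
```

>>> move_arm --pt "0 0 0 0 0 0 0.085" --pt "0 0 0 0 0 0 0.085" --pt "0 0 0 0 0 0 0.085"

```text
clock: 20.7
position: [0.4562, -0.1361, 0.2206]
ee_rot: [1.0, -0.001, -0.0, -0.0]
ft_force: [-0.0, -0.1, 0.1]
grip_width: 0.992
```

Run:
```python
from h import *
st()
p,im=shot('wrist');cv2.imwrite('pics/w8.png',im[:,:,::-1])
```

```text
t 20.7 tcp [ 0.4562 -0.1361  0.2206] x-axis [ 1.    -0.001 -0.   ] F [-0.  -0.1  0.1] w 0.0847 q [ 0.84  0.05 -0.65  1.83  0.03  1.28  0.17]
```

View pics/w8.png

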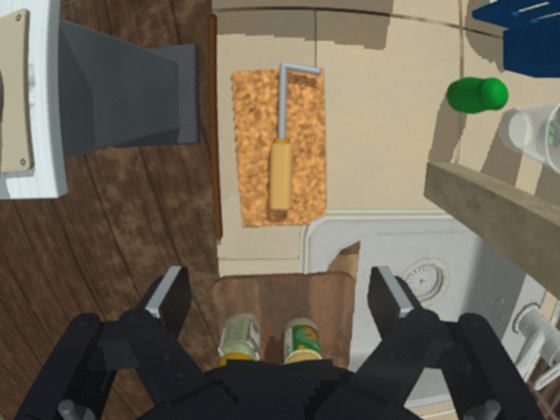

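Run:
```python
from h import *
p=params('wrist')
P={n:onz(p,a,z) for n,a,z in [('hend',(280,210),.026),('hfront',(281.5,138),.026),('bend',(283.5,67),.015),('tip',(320,71),.015),('m1',(233,71),.004),('m2',(325,70),.004),('m3',(325,219),.004),('m4',(243,226),.004)]}
for k,v in P.items(): print(k,v.round(4))
T=params('top')
for n,a,z in [('bend',(117,190),.015),('hend',(350,226),.02),('hfront',(232,212),.02),('tip',(127,137),.015)]: print(n,onz(T,(250+(a[0]+.5)/5-.5,210+(a[1]+.5)/5-.5),z).round(4))
print(proj(p,(.4562,-.1361,.22)),proj(p,(.4562,-.1361,.02)))
# loop in saved w3 view: camera pose then unknown; use top & side saved
```

```text
hend [ 0.4572 -0.1672  0.026 ]
hfront [ 0.4587 -0.089   0.026 ]
bend [ 0.4609 -0.0139  0.015 ]
tip [ 0.4992 -0.0175  0.015 ]
m1 [ 0.4064 -0.016   0.004 ]
m2 [ 0.506  -0.0149  0.004 ]
m3 [ 0.5103 -0.1857  0.004 ]
m4 [ 0.4133 -0.1944  0.004 ]
bend [ 0.4584 -0.0169  0.015 ]
hend [ 0.459  -0.1712  0.02  ]
hfront [ 0.4556 -0.0937  0.02  ]
tip [ 0.4942 -0.0175  0.015 ]
[279.1715946  272.52579582] [279.09673557 180.93332988]
```

>>> move_arm --pt "0 0 0 0.001 -0.006 0.04 0.06" --pt "0 0 0 0.001 -0.006 0.08 0.06" --pt "0 0 0 0.001 -0.006 0.12 0.06" --pt "0 0 0 0.001 -0.006 0.16 0.06" --pt "0 0 0 0.001 -0.006 0.185 0.06" --pt "0 0 0 0.001 -0.006 0.2 0.06" --pt "0 0 0 0.001 -0.006 0.207 0.06" --pt "0 0 0 0.001 -0.006 0.213 0.06" --pt "0 0 0 0.001 -0.006 0.213 0.06" --pt "0 0 0 0.001 -0.006 0.213 0.06"

```text
clock: 21.75
position: [0.4579, -0.1297, 0.0086]
ee_rot: [1.0, -0.0, 0.001, 0.0]
ft_force: [0.5, -0.3, -0.5]
grip_width: 0.699
```

>>> move_arm --pt "0 0 0 0 0 0 0.01" --pt "0 0 0 0 0 0 0.01" --pt "0 0 0 0 0 0 0.01" --pt "0 0 0 0 0 0 0.01" --pt "0 0 0 0 0 0 0.01" --pt "0 0 0 0 0 0 0.01" --grip_force 70

```text
clock: 22.35
position: [0.4577, -0.1297, 0.0085]
ee_rot: [1.0, -0.0, 0.0, 0.0]
ft_force: [-1.5, -0.4, 6.7]
grip_width: 0.266
```

Run:
```python
from h import *
st()
```

```text
t 22.35 tcp [ 0.4577 -0.1297  0.0085] x-axis [ 1.    -0.     0.001] F [-1.5 -0.4  6.7] w 0.0227 q [ 0.74  0.34 -0.62  2.04  0.26  0.84 -0.03]
```

>>> move_arm --pt "0 0 0 0 0 -0.01 0.01" --pt "0 0 0 0 0 -0.03 0.01" --pt "0 0 0 0 0 -0.06 0.01" --pt "0 0 0 0 0 -0.08 0.01" --pt "0 0 0 0 0 -0.08 0.01" --pt "0 0 0 0 0 -0.08 0.01"

```text
clock: 22.95
position: [0.4571, -0.1297, 0.088]
ee_rot: [1.0, -0.0, 0.0, 0.0]
ft_force: [-1.3, 0.5, -1.2]
grip_width: 0.261
```

Run:
```python
from h import *
st(); o=manip.get_obs(); p,im=shot('wrist'); cv2.imwrite('pics/w9.png',im[:,:,::-1])
np.save('p9.npy',p,allow_pickle=True)
print(p['xyz'],R.from_quat(o['ee_rot']).inv().apply(p['xyz']-o['position']).round(4), (R.from_quat(o['ee_rot']).inv()*R.from_quat(p['rotation'])).as_quat().round(4))
w3=cv2.imread('pics/w3.png')
a=cv2.resize(im[0:210,130:410,::-1],None,fx=1.8,fy=1.8,interpolation=3); b=cv2.resize(w3[0:140,0:150],None,fx=1.8,fy=1.8,interpolation=3)
c=np.zeros((a.shape[0],a.shape[1]+b.shape[1],3),np.uint8); c[:,:a.shape[1]]=a; c[:b.shape[0],a.shape[1]:]=b; cv2.imwrite('pics/c9.png',c); print(c.shape)
```

```text
t 22.95 tcp [ 0.4571 -0.1297  0.088 ] x-axis [ 1.    -0.     0.001] F [-1.3  0.5 -1.2] w 0.0223 q [ 0.8   0.2  -0.66  1.98  0.15  1.    0.06]
[ 0.45702384 -0.04983247  0.2297841 ] [-1.000e-04 -7.970e-02 -1.419e-01] [-9.877e-01 -1.000e-04 -1.000e-04 -1.561e-01]
(378, 774, 3)
```

View pics/c9.png

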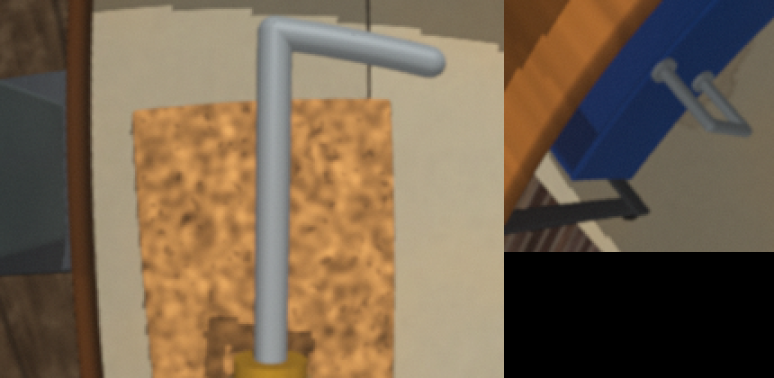

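Run:
```python
from h import *
p9=np.load('p9.npy',allow_pickle=True).item()
for n,a in [('bend',(270,35)),('tipend',(435,65)),('shank',(270,350))]: print(n,onz(p9,(130+a[0]/1.8,a[1]/1.8),.0945).round(4))
q=dict(p9)
yaw=np.arctan2(-.708,.706);c,s=np.cos(yaw),np.sin(yaw)
Rt=R.from_matrix(np.array([[c,s,0],[s,-c,0],[0,0,-1]]).T)
q['xyz']=np.array([.5253,-.0416,.1795])+Rt.apply([-1e-4,-.0797,-.1419]); q['rotation']=(Rt*R.from_quat([-.9877,0,0,-.1561])).as_quat()
f=lambda x,y:((x-504)/1.8,y/1.8)
for n,a,z in [('wall top bar',f(662,70),.055),('front top',f(713,127),.055),('front bot',f(745,131),.012),('legFL foot',f(640,212),0),('tray corner top',f(552,152),.06),('tray corner bot',f(578,178),0)]: print(n,onz(q,a,z).round(4))
T,S=params('top'),params('side')
t=lambda x,y:(130+(x+.5)/2.5-.5,165+(y+.5)/2.5-.5); s2=lambda x,y:(195+(x+.5)/2.8-.5,100+(y+.5)/2.8-.5)
print('top cam front top',onz(T,t(244,150),.055).round(4),'side front bot',onz(S,s2(164,308),.012).round(4),'side top wall',onz(S,s2(168,252),.055).round(4),'side front top',onz(S,s2(164,285),.055).round(4))
print('riser front corners w/ top', onz(T,t(203,207),.14).round(4),onz(T,t(241,58),.14).round(4),'bl',onz(T,t(15,157),.14))
```

```text
bend [ 0.4575 -0.0129  0.0945]
tipend [ 0.4958 -0.0183  0.0945]
shank [ 0.4575 -0.0875  0.0945]
wall top bar [0.5125 0.1894 0.055 ]
front top [0.5097 0.143  0.055 ]
front bot [0.5091 0.1457 0.012 ]
legFL foot [0.4226 0.1774 0.    ]
tray corner top [0.4373 0.2204 0.06  ]
tray corner bot [0.4061 0.2348 0.    ]
top cam front top [0.5022 0.14   0.055 ] side front bot [0.5098 0.1474 0.012 ] side top wall [0.5133 0.1919 0.055 ] side front top [0.5118 0.1403 0.055 ]
riser front corners w/ top [0.4096 0.1651 0.14  ] [0.602  0.1543 0.14  ] bl [0.4328826  0.40499285 0.14      ]
```

>>> move_arm --pt "0 0 0 -0.006 -0.03 0.01 0.01" --pt "0 0 0 -0.012 -0.06 0.025 0.01" --pt "0 0 0 -0.012 -0.09 0.04 0.01" --pt "0 0 0 -0.012 -0.11 0.055 0.01" --pt "0 0 0 -0.012 -0.11 0.061 0.01" --pt "0 0 0 -0.012 -0.11 0.061 0.01" --pt "0 0 0 -0.012 -0.11 0.061 0.01"

```text
clock: 23.7
position: [0.445, -0.0202, 0.0266]
ee_rot: [1.0, -0.0, -0.0, -0.0]
ft_force: [-0.2, -0.2, 0.4]
grip_width: 0.264
```

>>> move_arm --pt "0 0 0 0 -0.02 0 0.01" --pt "0 0 0 0 -0.04 0 0.01" --pt "0 0 0 0 -0.06 0 0.01" --pt "0 0 0 0 -0.0745 0 0.01" --pt "0 0 0 0 -0.0745 0 0.01" --pt "0 0 0 0 -0.0745 0 0.01" --pt "0 0 0 0 -0.0745 0 0.01"

```text
clock: 24.4
position: [0.4454, 0.0536, 0.0268]
ee_rot: [1.0, -0.001, 0.0, 0.0]
ft_force: [-0.2, -0.5, -1.3]
grip_width: 0.259
```

Run:
```python
from h import *
st(); p,im=shot('wrist'); s=shot('side')[1]
a=im[0:280,100:460]; b=cv2.resize(s[150:290,200:320],(240,280),interpolation=3)
cv2.imwrite('pics/c10.png',np.hstack([a,b])[:,:,::-1])
print(proj(p,(.510,.1685,.0335)))
```

```text
t 24.4 tcp [0.4454 0.0536 0.0268] x-axis [ 1.    -0.002  0.   ] F [-0.2 -0.5 -1.3] w 0.0221 q [ 0.49  0.27 -0.77  2.09  0.25  0.87 -0.42]
[427.03887608  35.47323613]
```

View pics/c10.png

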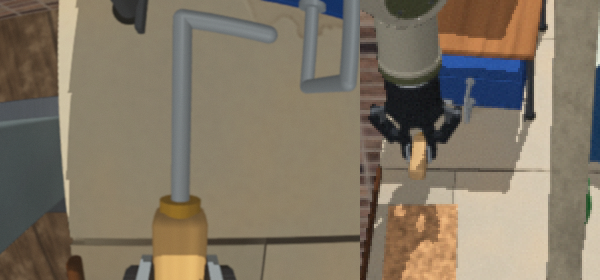

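Hook tip at crop (272,35), between the loop's front bar (row 85) and the wall (row 0). Insert sideways now.

>>> move_arm --pt "0 0 0 0.01 0 0 0.01" --pt "0 0 0 0.02 0 0 0.01" --pt "0 0 0 0.03 0 0 0.01" --pt "0 0 0 0.04 0 0 0.01" --pt "0 0 0 0.047 0 0 0.01" --pt "0 0 0 0.047 0 0 0.01" --pt "0 0 0 0.047 0 0 0.01"

```text
clock: 25.2
position: [0.492, 0.0552, 0.0265]
ee_rot: [1.0, 0.0, -0.0, -0.0]
ft_force: [-0.5, 0.0, -1.6]
grip_width: 0.26
```

Run:
```python
from h import *
st(); p,im=shot('wrist'); s=shot('side')[1]
a=cv2.resize(im[0:150,200:420],None,fx=2,fy=2); b=cv2.resize(s[150:250,210:310],(300,300),interpolation=3)
cv2.imwrite('pics/c11.png',np.hstack([a,b])[:,:,::-1])
```

```text
t 25.2 tcp [0.492  0.0552 0.0265] x-axis [ 1.     0.    -0.001] F [-0.5  0.  -1.6] w 0.0222 q [ 0.44  0.37 -0.73  1.97  0.31  0.91 -0.45]
```

View pics/c11.png

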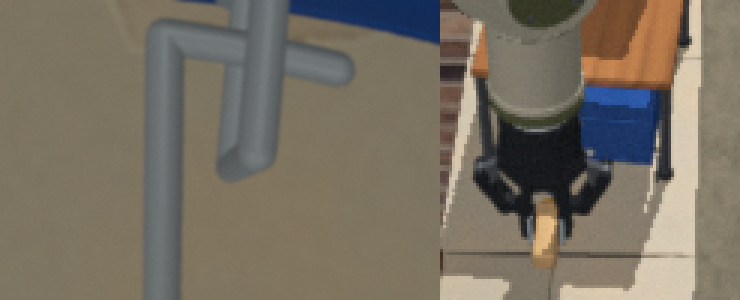

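The hook passes through the eye (under the top bar, over the lower one). Pulling.

>>> move_arm --pt "0 0 0 0 0.008 0 0.01" --pt "0 0 0 -0.001 0.016 0 0.01" --pt "0 0 0 -0.002 0.026 0 0.01" --pt "0 0 0 -0.002 0.036 0 0.01" --pt "0 0 0 -0.003 0.046 0 0.01" --pt "0 0 0 -0.004 0.056 0 0.01" --pt "0 0 0 -0.004 0.066 0 0.01" --pt "0 0 0 -0.005 0.076 0 0.01" --pt "0 0 0 -0.006 0.086 0 0.01" --pt "0 0 0 -0.006 0.094 0 0.01"

```text
clock: 26.3
position: [0.486, -0.04, 0.0267]
ee_rot: [1.0, -0.0, -0.0, 0.0]
ft_force: [0.7, 2.6, -1.7]
grip_width: 0.257
```

>>> move_arm --pt "0 0 0 -0.001 0.01 0 0.01" --pt "0 0 0 -0.001 0.02 0 0.01" --pt "0 0 0 -0.002 0.03 0 0.01" --pt "0 0 0 -0.003 0.04 0 0.01" --pt "0 0 0 -0.004 0.05 0 0.01" --pt "0 0 0 -0.004 0.06 0 0.01" --pt "0 0 0 -0.005 0.07 0 0.01" --pt "0 0 0 -0.006 0.08 0 0.01" --pt "0 0 0 -0.006 0.088 0 0.01" --pt "0 0 0 -0.006 0.092 0 0.01"

```text
clock: 27.3
position: [0.4801, -0.132, 0.0267]
ee_rot: [1.0, -0.0, -0.0, 0.0]
ft_force: [0.3, 2.7, -1.5]
grip_width: 0.26
```

Run:
```python
from h import *
st(); p,im=shot('wrist'); cv2.imwrite('pics/w12.png',im[:,:,::-1])
T,t=shot('top'); S,s=shot('side'); cv2.imwrite('pics/t12.png',t[:,:,::-1]); cv2.imwrite('pics/s12.png',s[:,:,::-1])
def blue(im,lo=100):
    h=cv2.cvtColor(im,cv2.COLOR_RGB2HSV); return cv2.inRange(h,(105,150,40),(125,255,255))
for P,i,n in [(T,t,'top'),(S,s,'side'),(p,im,'wrist')]:
    m=blue(i); k,l,st_,c=cv2.connectedComponentsWithStats(m)
    for j in range(1,k):
        if st_[j,4]>150: 
            cn=cv2.findContours((l==j).astype(np.uint8),0,2)[0][0]; a=cv2.approxPolyDP(cn,4,True)[:,0]; print(n,st_[j],a.tolist(),[onz(P,q,.06)[:2].round(3).tolist() for q in a])
```

```text
t 27.3 tcp [ 0.4801 -0.132   0.0267] x-axis [ 1.    -0.001 -0.   ] F [ 0.3  2.7 -1.5] w 0.0222 q [ 0.76  0.36 -0.65  1.97  0.27  0.9  -0.04]
side [ 316  170   79   66 2734] [[391, 182], [359, 170], [359, 177], [385, 182], [353, 188], [349, 216], [342, 220], [338, 207], [331, 206], [341, 184], [327, 180], [340, 173], [347, 177], [348, 171], [326, 176], [318, 188], [316, 229], [332, 235], [378, 231], [376, 205], [383, 202], [384, 213], [394, 195]] [[0.938, 0.23], [0.843, 0.285], [0.84, 0.251], [0.919, 0.23], [0.817, 0.2], [0.796, 0.081], [0.774, 0.064], [0.766, 0.117], [0.745, 0.121], [0.781, 0.218], [0.738, 0.235], [0.781, 0.269], [0.802, 0.251], [0.807, 0.279], [0.736, 0.254], [0.709, 0.198], [0.698, 0.028], [0.742, 0.006], [0.874, 0.024], [0.88, 0.128], [0.902, 0.141], [0.9, 0.095], [0.94, 0.172]]
side [ 248  179   34   66 1907] [[252, 179], [248, 238], [251, 243], [274, 244], [281, 181]] [[0.503, 0.235], [0.506, -0.01], [0.515, -0.029], [0.579, -0.031], [0.594, 0.228]]
```

>>> move_arm --pt "0 0 0 0 0.006 0 0.01" --pt "0 0 0 -0.001 0.011 0 0.01" --pt "0 0 0 -0.001 0.013 0 0.01" --pt "0 0 0 -0.001 0.013 0 0.01" --pt "0 0 0 -0.001 0.005 0 0.01" --pt "0 0 0 -0.001 0 0 0.01" --pt "0 0 0 -0.001 0 0 0.01"

```text
clock: 28.15
position: [0.4793, -0.1298, 0.0268]
ee_rot: [1.0, 0.001, 0.0, -0.0]
ft_force: [-0.1, 1.1, -2.4]
grip_width: 0.264
```

>>> move_arm --pt "0 0 0 -0.012 0 0 0.01" --pt "0 0 0 -0.024 0 0 0.01" --pt "0 0 0 -0.036 0 0 0.01" --pt "0 0 0 -0.048 0 0 0.01" --pt "0 0 0 -0.052 0 0 0.01" --pt "0 0 0 -0.052 0 0 0.01"

```text
clock: 28.75
position: [0.4265, -0.1314, 0.0269]
ee_rot: [1.0, -0.0, 0.0, 0.0]
ft_force: [0.0, -0.7, -2.0]
grip_width: 0.266
```

Run:
```python
from h import *
st(); p,im=shot('wrist'); cv2.imwrite('pics/w13.png',im[:,:,::-1])
cv2.imwrite('pics/c13.png',im[:,60:,::-1]); rel([.432,-.142,.0087],0)
print('hook bend,tip, loop pred',proj(p,(.4285,-.018,.033)),proj(p,(.466,-.023,.033)),proj(p,(.497,-.0375,.055)))
```

```text
t 28.75 tcp [ 0.4265 -0.1314  0.0269] x-axis [ 1.    -0.001  0.   ] F [ 0.  -0.7 -2. ] w 0.0227 q [ 0.83  0.25 -0.68  2.09  0.21  0.86  0.03]
turn [ 0.04 -0.04 -0.03] shift [0.0048 0.0107 0.0183]
hook bend,tip, loop pred [283.73442669  27.27484766] [373.22110156  43.09847679] [463.60495404  81.00110518]
```

View pics/c13.png

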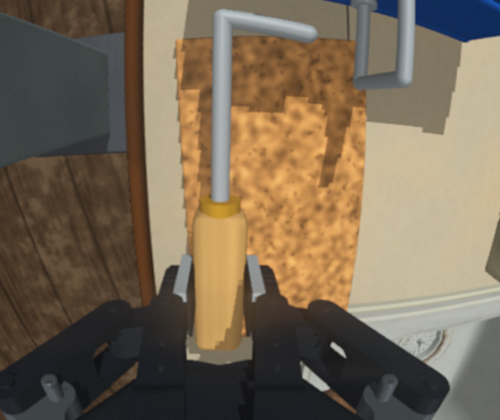

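Hook is free of the loop (tip (313,33), loop corner (400,80)). Laying it on the mat.

>>> move_arm --pt "0 0 0 0.01 0.011 0 0.01" --pt "0 0 0 0.01 0.011 0.006 0.01" --pt "0 0 0 0.01 0.011 0.012 0.01" --pt "0 0 0 0.01 0.011 0.016 0.01" --pt "0 0 0 0.01 0.011 0.018 0.01" --pt "0 0 0 0.01 0.011 0.018 0.01" --pt "0 0 0 0.01 0.011 0.018 0.01"

```text
clock: 29.5
position: [0.4371, -0.1417, 0.0086]
ee_rot: [1.0, 0.0, -0.0, -0.0]
ft_force: [-0.2, 0.4, -1.3]
grip_width: 0.262
```

>>> move_arm --pt "0 0 0 0 0 0 0.035" --pt "0 0 0 0 0 0 0.045" --pt "0 0 0 0 0 0 0.045" --pt "0 0 0 0 0 -0.03 0.045" --pt "0 0 0 0 0 -0.07 0.045" --pt "0 0 0 0 0 -0.12 0.085" --pt "0 0 0 0 0 -0.17 0.085" --pt "0 0 0 0 0 -0.2 0.085" --pt "0 0 0 0 0 -0.2 0.085"

```text
clock: 30.4
position: [0.4394, -0.1426, 0.2132]
ee_rot: [1.0, -0.0, 0.003, 0.002]
ft_force: [-0.1, -0.7, -0.3]
grip_width: 0.996
```

Run:
```python
from h import *
st(); p,im=shot('wrist'); cv2.imwrite('pics/w14.png',im[:,:,::-1])
h=cv2.cvtColor(im,cv2.COLOR_RGB2HSV); m=cv2.inRange(h,(105,120,30),(125,255,255)); m[:, :]=m
k,l,s,c=cv2.connectedComponentsWithStats(m)
for j in range(1,k):
    if s[j,4]>400:
        cn=cv2.findContours((l==j).astype(np.uint8),0,2)[0][0]; a=cv2.approxPolyDP(cn,4,True)[:,0]; print(s[j].tolist(),a.tolist())
rel([.47,-.42,.17],-np.pi/2)
```

```text
t 30.4 tcp [ 0.4394 -0.1426  0.2132] x-axis [ 1.    -0.     0.007] F [-0.1 -0.7 -0.3] w 0.0851 q [ 0.92  0.01 -0.71  1.87  0.01  1.25  0.21]
[258, 0, 168, 53, 7074] [[259, 0], [261, 35], [338, 39], [336, 31], [344, 29], [353, 33], [350, 44], [398, 52], [423, 45], [425, 0]]
[485, 0, 75, 74, 2138] [[485, 8], [487, 14], [520, 26], [515, 29], [517, 65], [559, 73], [557, 60], [551, 63], [559, 56], [555, 38], [541, 62], [540, 53], [536, 61], [532, 54], [542, 50], [542, 43], [548, 47], [545, 41], [550, 45], [545, 38], [555, 35], [559, 40], [554, 32], [538, 46], [540, 41], [533, 39], [551, 18], [558, 24], [546, 30], [559, 30], [559, 15], [546, 14], [558, 12], [559, 3], [531, 10], [530, 5], [542, 0], [503, 0], [498, 7], [497, 3]]
turn [-5.000e-02 -2.600e-01  8.998e+01] shift [0.0317 0.2775 0.0414]
```

Run:
```python
from h import *
S=params('side'); W=params('wrist'); T=params('top')
print('salt cap',onz(S,(175+85/2,220+297/2),.09+.016),'brown',onz(S,(175+615/2-250,220+225/2),.121))
s=cv2.imread('pics/s7.png'); 
for n,a,z in [('FL top',(261,35),.06),('FR top',(424,46),.06),('FR bot',(398,52),0)]: print(n,onz(W,a,z).round(4))
# loop front bar in wrist view: expected
print(proj(W,(.497,-.04,.055)))
g=cv2.imread('pics/w14.png'); cv2.imwrite('pics/c14.png',cv2.resize(g[0:240,180:460],None,fx=2,fy=2))
rel([.4687,-.4207,.17],-np.pi/4)
```

```text
salt cap [ 0.46742443 -0.42836812  0.106     ] brown [ 0.49443777 -0.34768739  0.121     ]
FL top [0.4229 0.0023 0.06  ]
FR top [0.5748 0.0022 0.06  ]
FR bot [0.5705 0.0041 0.    ]
[343.3362245   82.82741119]
turn [ 0.05 -0.24 44.98] shift [0.0304 0.2782 0.0414]
```

>>> move_arm --pt "0 0 8 0.005 0.045 0 0.085" --pt "0 0 16 0.01 0.09 0 0.085" --pt "0 0 24 0.015 0.135 0 0.085" --pt "0 0 32 0.02 0.18 0 0.085" --pt "0 0 40 0.025 0.225 0.01 0.085" --pt "0 0 45 0.03 0.26 0.03 0.085" --pt "0 0 45 0.03 0.278 0.041 0.085" --pt "0 0 45 0.03 0.278 0.041 0.085" --pt "0 0 45 0.03 0.278 0.041 0.085" --pt "0 0 45 0.03 0.278 0.041 0.085"

```text
clock: 31.45
position: [0.4678, -0.4185, 0.168]
ee_rot: [0.924, -0.382, 0.0, -0.0]
ft_force: [0.4, 0.0, 1.1]
grip_width: 1.001
```

Run:
```python
from h import *
st(); rel([.4687,-.4207,.0535],-np.pi/4)
```

```text
t 31.45 tcp [ 0.4678 -0.4185  0.168 ] x-axis [ 0.708 -0.706  0.   ] F [0.4 0.  1.1] w 0.0855 q [ 1.01  0.42 -0.46  1.52  0.19  1.25 -0.26]
turn [-0.03 -0.01  0.11] shift [0.0021 0.001  0.1145]
```

>>> move_arm --pt "0 0 0 0.002 0.001 0.03 0.07" --pt "0 0 0 0.002 0.001 0.06 0.07" --pt "0 0 0 0.002 0.001 0.09 0.07" --pt "0 0 0 0.002 0.001 0.113 0.07" --pt "0 0 0 0.002 0.001 0.113 0.07" --pt "0 0 0 0.002 0.001 0.113 0.03" --pt "0 0 0 0.002 0.001 0.113 0.03" --pt "0 0 0 0.002 0.001 0.113 0.03" --pt "0 0 0 0.002 0.001 0.113 0.03" --pt "0 0 0 0.002 0.001 0.113 0.03" --grip_force 50

```text
clock: 32.45
position: [0.4692, -0.4226, 0.0573]
ee_rot: [0.924, -0.383, 0.002, 0.001]
ft_force: [-0.7, 1.6, 6.4]
grip_width: 0.42
```

>>> move_arm --pt "0 0 0 0 0 0 0.03" --pt "0 0 0 0 0 -0.02 0.03" --pt "0 0 0 0 0 -0.06 0.03" --pt "0 0 0 0 0 -0.1 0.03" --pt "0 0 0 0 0 -0.14 0.03" --pt "0 0 0 0 0 -0.17 0.03" --pt "0 0 0 0 0 -0.17 0.03" --pt "0 0 0 0 0 -0.17 0.03"

```text
clock: 33.25
position: [0.4682, -0.4222, 0.2262]
ee_rot: [0.924, -0.383, 0.001, 0.001]
ft_force: [0.5, -0.5, -0.9]
grip_width: 0.413
```

Run:
```python
from h import *
st(); rel([.44,-.1,.21],-np.pi/2);rel([.4576,.057,.19],-np.pi/2)
```

```text
t 33.25 tcp [ 0.4682 -0.4222  0.2262] x-axis [ 0.707 -0.707  0.003] F [ 0.5 -0.5 -0.9] w 0.0353 q [ 1.01  0.38 -0.46  1.44  0.17  1.36 -0.24]
turn [-0.05 -0.14 45.  ] shift [-0.2479 -0.2079  0.0155]
turn [-0.05 -0.14 45.  ] shift [-0.3465 -0.3313  0.0353]
```

>>> move_arm --pt "0 0 6 -0.031 -0.026 0 0.03" --pt "0 0 12 -0.062 -0.052 0 0.03" --pt "0 0 18 -0.093 -0.078 0 0.03" --pt "0 0 24 -0.124 -0.104 0 0.03" --pt "0 0 30 -0.155 -0.13 0 0.03" --pt "0 0 36 -0.186 -0.156 0 0.03" --pt "0 0 42 -0.217 -0.182 0.005 0.03" --pt "0 0 45 -0.248 -0.208 0.01 0.03" --pt "0 0 45 -0.275 -0.242 0.015 0.03" --pt "0 0 45 -0.3 -0.275 0.02 0.03"

```text
clock: 34.25
position: [0.4492, -0.0139, 0.2039]
ee_rot: [-0.707, 0.707, 0.0, -0.001]
ft_force: [1.1, -0.0, -1.1]
grip_width: 0.415
```

Run:
```python
from h import *
st(); rel([.4576,.057,.19],-np.pi/2)
```

```text
t 34.25 tcp [ 0.4492 -0.0139  0.2039] x-axis [-0.    -1.     0.001] F [ 1.1 -0.  -1.1] w 0.0354 q [ 0.66 -0.   -0.72  1.9  -0.    1.24 -1.63]
turn [ 0.05 -0.04 -0.02] shift [-0.0709 -0.0083  0.0138]
```

>>> move_arm --pt "0 0 0 -0.03 -0.004 0.005 0.03" --pt "0 0 0 -0.055 -0.007 0.01 0.03" --pt "0 0 0 -0.069 -0.008 0.013 0.03" --pt "0 0 0 -0.069 -0.008 0.013 0.03" --pt "0 0 0 -0.069 -0.008 0.013 0.03"

```text
clock: 34.75
position: [0.4578, 0.0529, 0.1912]
ee_rot: [0.707, -0.707, -0.0, 0.001]
ft_force: [0.7, -0.1, -0.2]
grip_width: 0.415
```

Run:
```python
from h import *
st(); rel([.4576,.057,.047],-np.pi/2); p,im=shot('wrist')
cv2.imwrite('pics/w15.png',im[:,:,::-1])
h=cv2.cvtColor(im,cv2.COLOR_RGB2HSV); m=cv2.inRange(h,(105,120,30),(125,255,255))
k,l,s,c=cv2.connectedComponentsWithStats(m)
for j in range(1,k):
    if s[j,4]>800: 
        cn=max(cv2.findContours((l==j).astype(np.uint8),0,2)[0],key=len); a=cv2.approxPolyDP(cn,4,True)[:,0]; print(s[j].tolist(),[(q.tolist(),onz(p,q,.06)[:2].round(3).tolist()) for q in a])
```

```text
t 34.75 tcp [0.4578 0.0529 0.1912] x-axis [ 0. -1.  0.] F [ 0.7 -0.1 -0.2] w 0.0354 q [ 0.58  0.05 -0.8   1.89  0.04  1.22 -1.8 ]
turn [ 0.07 -0.02  0.01] shift [-0.0041 -0.      0.1442]
[117, 50, 222, 185, 36986] [([120, 54], [0.592, 0.195]), ([121, 219], [0.437, 0.207]), ([248, 230], [0.427, 0.082]), ([262, 218], [0.439, 0.069]), ([278, 216], [0.441, 0.054]), ([295, 222], [0.435, 0.039]), ([304, 233], [0.424, 0.031]), ([320, 234], [0.423, 0.016]), ([337, 58], [0.579, 0.006]), ([221, 50], [0.586, 0.101])]
```

Tray corners at z=0.06: front left (0.423,0.008), front right (0.579,0.006); its axis is (0.072,0.997). Lowering the salt.

>>> move_arm --pt "0 0 0 -0.008 -0.003 0.02 0.03" --pt "0 0 0 -0.008 -0.003 0.05 0.03" --pt "0 0 0 -0.008 -0.003 0.08 0.03" --pt "0 0 0 -0.008 -0.003 0.11 0.03" --pt "0 0 0 -0.008 -0.003 0.13 0.03" --pt "0 0 0 -0.008 -0.003 0.137 0.03" --pt "0 0 0 -0.008 -0.003 0.141 0.03" --pt "0 0 0 -0.008 -0.003 0.144 0.03" --pt "0 0 0 -0.008 -0.003 0.144 0.03" --pt "0 0 0 -0.008 -0.003 0.144 0.03"

```text
clock: 35.8
position: [0.4618, 0.0614, 0.0485]
ee_rot: [-0.707, 0.707, -0.001, 0.0]
ft_force: [-0.0, 0.5, -0.3]
grip_width: 0.415
```

Run:
```python
from h import *
st()
```

```text
t 35.8 tcp [0.4618 0.0614 0.0485] x-axis [-0. -1.  0.] F [-0.   0.5 -0.3] w 0.0354 q [ 0.49  0.27 -0.78  2.03  0.24  0.93 -1.99]
```

>>> move_arm --pt "0 0 0 0 0 0.001 0.03" --pt "0 0 0 0 0 0.002 0.03" --pt "0 0 0 0 0 0.002 0.03" --pt "0 0 0 0 0 0.002 0.05" --pt "0 0 0 0 0 0.002 0.056" --pt "0 0 0 0 0 0.002 0.056" --pt "0 0 0 0 0 0.002 0.056" --pt "0 0 0 0 0 -0.03 0.056" --pt "0 0 0 0 0 -0.08 0.056" --pt "0 0 0 0 0 -0.13 0.07"

```text
clock: 36.8
position: [0.4604, 0.0618, 0.1789]
ee_rot: [0.707, -0.707, -0.001, 0.0]
ft_force: [1.9, -0.1, 0.0]
grip_width: 0.803
```

>>> move_arm --pt "0 0 0 0 0 -0.02 0.07" --pt "0 0 0 0 0 -0.03 0.07" --pt "0 0 0 0 0 -0.03 0.07"

```text
clock: 37.1
position: [0.4616, 0.0614, 0.2082]
ee_rot: [-0.707, 0.707, -0.001, 0.0]
ft_force: [0.4, 0.7, -0.7]
grip_width: 0.819
```

Run:
```python
from h import *
st(); p,im=shot('wrist'); s=shot('side')[1]
cv2.imwrite('pics/w16.png',im[:,:,::-1]); cv2.imwrite('pics/s16.png',s[:,:,::-1])
rel([.44,-.1,.2],-np.pi/2);rel([.4875,-.3406,.18],-np.pi/4)
# tray check
h=cv2.cvtColor(im,cv2.COLOR_RGB2HSV); m=cv2.inRange(h,(105,120,30),(125,255,255))
k,l,ss,c=cv2.connectedComponentsWithStats(m); j=1+np.argmax(ss[1:,4]); cn=max(cv2.findContours((l==j).astype(np.uint8),0,2)[0],key=len)
print([(q.tolist(),onz(p,q,.06)[:2].round(3).tolist()) for q in cv2.approxPolyDP(cn,4,True)[:,0]])
print('salt cap pred',proj(p,(.461,.061,.095)))
g=cv2.inRange(h,(0,0,120),(180,30,255)); k,l,ss,c=cv2.connectedComponentsWithStats(g)
print([(ss[i].tolist(),c[i].round()) for i in range(1,k) if ss[i,4]>400])
```

```text
t 37.1 tcp [0.4616 0.0614 0.2082] x-axis [-0. -1.  0.] F [ 0.4  0.7 -0.7] w 0.0699 q [ 0.59  0.04 -0.82  1.86  0.04  1.25 -1.82]
turn [ 0.11 -0.   -0.01] shift [0.1613 0.0205 0.0064]
turn [ 1.100e-01  4.000e-02 -4.501e+01] shift [ 0.4019 -0.027   0.0263]
[([141, 60], [0.591, 0.189]), ([141, 218], [0.436, 0.201]), ([327, 230], [0.425, 0.016]), ([343, 66], [0.578, 0.005]), ([221, 57], [0.586, 0.113])]
salt cap pred [280.17471245 204.77182773]
[([474, 19, 86, 151, 8517], array([514.,  85.])), ([337, 140, 50, 26, 521], array([359., 152.])), ([355, 168, 67, 39, 555], array([381., 198.])), ([258, 170, 39, 55, 1787], array([277., 197.])), ([361, 262, 29, 49, 452], array([375., 286.])), ([389, 361, 26, 44, 617], array([402., 383.]))]
```

>>> move_arm --pt "0 0 0 0.04 0.005 0 0.07" --pt "0 0 0 0.08 0.01 0 0.07" --pt "0 0 0 0.12 0.015 0 0.07" --pt "0 0 -6 0.161 0.02 0 0.07" --pt "0 0 -14 0.2 0.015 0 0.075" --pt "0 0 -22 0.24 0.007 0 0.075" --pt "0 0 -30 0.28 -0.001 0.01 0.075" --pt "0 0 -38 0.32 -0.01 0.015 0.075" --pt "0 0 -45 0.36 -0.018 0.02 0.075" --pt "0 0 -45 0.4 -0.026 0.025 0.075"

```text
clock: 38.2
position: [0.4866, -0.3396, 0.18]
ee_rot: [0.925, -0.381, -0.002, -0.0]
ft_force: [0.2, -0.3, -0.2]
grip_width: 0.878
```

>>> move_arm --pt "0 0 0 0 0 0 0.075" --pt "0 0 0 0 0 0 0.075" --pt "0 0 0 0 0 0 0.075"

```text
clock: 38.5
position: [0.4872, -0.337, 0.1815]
ee_rot: [0.924, -0.382, -0.001, -0.001]
ft_force: [0.5, -0.6, 0.1]
grip_width: 0.881
```

Run:
```python
from h import *
st(); rel([.4875,-.3406,.08],-np.pi/4)
p,im=shot('wrist'); cv2.imwrite('pics/w17.png',im[:,:,::-1]); print(proj(p,(.4875,-.3406,.121)))
h=cv2.cvtColor(im,cv2.COLOR_RGB2HSV); g=cv2.inRange(h,(60,120,60),(80,255,255)); k,l,ss,c=cv2.connectedComponentsWithStats(g)
print([(ss[i].tolist(),c[i].round()) for i in range(1,k) if ss[i,4]>80])
```

```text
t 38.5 tcp [ 0.4872 -0.337   0.1815] x-axis [ 0.708 -0.706 -0.002] F [ 0.5 -0.6  0.1] w 0.0752 q [ 0.94  0.34 -0.5   1.59  0.17  1.26 -0.38]
turn [-0.01  0.12  0.08] shift [0.003  0.0023 0.1015]
[284.13577288 231.20231408]
[([263, 221, 33, 27, 465], array([276., 235.]))]
```

Brown cap's green label at (276,235), as predicted (284,231). Grasp.

>>> move_arm --pt "0 0 0 0.001 0.003 0.03 0.075" --pt "0 0 0 0.001 0.003 0.06 0.075" --pt "0 0 0 0.001 0.003 0.09 0.075" --pt "0 0 0 0.001 0.003 0.101 0.075" --pt "0 0 0 0.001 0.003 0.101 0.075" --pt "0 0 0 0.001 0.003 0.101 0.03" --pt "0 0 0 0.001 0.003 0.101 0.03" --pt "0 0 0 0.001 0.003 0.101 0.03" --pt "0 0 0 0.001 0.003 0.101 0.03" --pt "0 0 0 0.001 0.003 0.101 0.03"

```text
clock: 39.55
position: [0.4867, -0.3417, 0.0837]
ee_rot: [0.924, -0.383, 0.001, 0.0]
ft_force: [-1.8, 2.3, 6.0]
grip_width: 0.503
```

>>> move_arm --pt "0 0 0 0 0 0 0.03" --pt "0 0 0 0 0 -0.02 0.03" --pt "0 0 0 0 0 -0.06 0.03" --pt "0 0 0 0 0 -0.1 0.03" --pt "0 0 0 0 0 -0.14 0.03" --pt "0 0 0 0 0 -0.16 0.03" --pt "0 0 0 0 0 -0.16 0.03" --pt "0 0 0 0 0 -0.16 0.03"

```text
clock: 40.35
position: [0.4859, -0.3413, 0.2422]
ee_rot: [0.924, -0.383, 0.001, 0.0]
ft_force: [-0.8, -0.4, -2.6]
grip_width: 0.501
```

Run:
```python
from h import *
st(); rel([.44,-.1,.235],-np.pi/2);rel([.545,.053,.21],-np.pi/2)
```

```text
t 40.35 tcp [ 0.4859 -0.3413  0.2422] x-axis [ 0.707 -0.707  0.001] F [-0.8 -0.4 -2.6] w 0.0428 q [ 0.95  0.3  -0.51  1.51  0.15  1.37 -0.36]
turn [-2.000e-02 -6.000e-02  4.499e+01] shift [-0.2031 -0.1382  0.0069]
turn [-2.000e-02 -6.000e-02  4.499e+01] shift [-0.2371 -0.3206  0.0319]
```

>>> move_arm --pt "0 0 6 -0.034 -0.023 0 0.03" --pt "0 0 12 -0.068 -0.046 0 0.03" --pt "0 0 18 -0.102 -0.069 0 0.03" --pt "0 0 24 -0.136 -0.092 0 0.03" --pt "0 0 30 -0.17 -0.115 0 0.03" --pt "0 0 36 -0.203 -0.138 0.005 0.03" --pt "0 0 42 -0.212 -0.184 0.01 0.03" --pt "0 0 45 -0.221 -0.23 0.015 0.03" --pt "0 0 45 -0.229 -0.275 0.02 0.03" --pt "0 0 45 -0.235 -0.308 0.025 0.03"

```text
clock: 41.35
position: [0.5377, 0.0453, 0.2155]
ee_rot: [0.708, -0.707, -0.001, 0.0]
ft_force: [-0.1, -0.5, -1.0]
grip_width: 0.5
```

>>> move_arm --pt "0 0 0 0 0 0 0.03" --pt "0 0 0 0 0 0 0.03" --pt "0 0 0 0 0 0 0.03"

```text
clock: 41.65
position: [0.5369, 0.0415, 0.2161]
ee_rot: [-0.707, 0.708, 0.0, -0.001]
ft_force: [-0.4, -0.4, -0.9]
grip_width: 0.503
```

Run:
```python
from h import *
st(); rel([.547,.055,.073],-np.pi/2)
```

```text
t 41.65 tcp [0.5369 0.0415 0.2161] x-axis [-0.001 -1.     0.001] F [-0.4 -0.4 -0.9] w 0.0429 q [ 0.53  0.24 -0.79  1.68  0.17  1.3  -1.86]
turn [ 0.07 -0.04 -0.07] shift [-0.0136 -0.0103  0.1431]
```

>>> move_arm --pt "0 0 0 -0.0135 -0.01 0 0.03" --pt "0 0 0 -0.0135 -0.01 0.04 0.03" --pt "0 0 0 -0.0135 -0.01 0.08 0.03" --pt "0 0 0 -0.0135 -0.01 0.11 0.03" --pt "0 0 0 -0.0135 -0.01 0.13 0.03" --pt "0 0 0 -0.0135 -0.01 0.137 0.03" --pt "0 0 0 -0.0135 -0.01 0.141 0.03" --pt "0 0 0 -0.0135 -0.01 0.143 0.03" --pt "0 0 0 -0.0135 -0.01 0.144 0.03" --pt "0 0 0 -0.0135 -0.01 0.144 0.03"

```text
clock: 42.65
position: [0.5479, 0.0561, 0.0735]
ee_rot: [-0.707, 0.707, -0.001, 0.0]
ft_force: [-0.3, -0.1, -1.1]
grip_width: 0.501
```

Run:
```python
from h import *
st()
```

```text
t 42.65 tcp [0.5479 0.0561 0.0735] x-axis [-0. -1.  0.] F [-0.3 -0.1 -1.1] w 0.0428 q [ 0.44  0.42 -0.74  1.8   0.32  1.05 -2.  ]
```

>>> move_arm --pt "0 0 0 0 0 0.001 0.03" --pt "0 0 0 0 0 0.001 0.03" --pt "0 0 0 0 0 0.001 0.05" --pt "0 0 0 0 0 0.001 0.06" --pt "0 0 0 0 0 0.001 0.06" --pt "0 0 0 0 0 0.001 0.06" --pt "0 0 0 0 0 -0.03 0.06" --pt "0 0 0 0 0 -0.08 0.06" --pt "0 0 0 0 0 -0.13 0.07" --pt "0 0 0 0 0 -0.13 0.07"

```text
clock: 43.65
position: [0.5504, 0.0573, 0.2095]
ee_rot: [0.707, -0.707, 0.003, -0.004]
ft_force: [0.5, 1.0, -1.4]
grip_width: 0.815
```

Run:
```python
from h import *
st(); p,im=shot('wrist'); cv2.imwrite('pics/w18.png',im[:,:,::-1])
rel([.44,-.1,.2],-np.pi/2);rel([.4083,-.3407,.18],-np.pi/2)
h=cv2.cvtColor(im,cv2.COLOR_RGB2HSV)
print('brown pred',proj(p,(.548,.056,.11)),'salt',proj(p,(.461,.061,.095)))
g=cv2.inRange(h,(60,120,60),(80,255,255)); k,l,ss,c=cv2.connectedComponentsWithStats(g)
print([(ss[i].tolist(),c[i].round()) for i in range(1,k) if ss[i,4]>80])
```

```text
t 43.65 tcp [0.5504 0.0573 0.2095] x-axis [ 0. -1. -0.] F [ 0.5  1.  -1.4] w 0.0696 q [ 0.49  0.27 -0.79  1.66  0.2   1.29 -1.91]
turn [-0.35 -0.01 -0.  ] shift [0.1566 0.1092 0.0056]
turn [-0.35 -0.01 -0.  ] shift [0.3973 0.141  0.0254]
brown pred [281.39750633 213.27005973] salt [275.62430013 296.82333402]
[([345, 44, 52, 44, 1676], array([371.,  66.])), ([263, 203, 28, 24, 372], array([274., 215.]))]
```

Brown stands in the tray where expected (label at (274,215)). Now the yellow jar.

>>> move_arm --pt "0 0 0 0.035 0.025 0 0.075" --pt "0 0 0 0.07 0.05 0 0.075" --pt "0 0 0 0.105 0.075 0 0.075" --pt "0 0 0 0.14 0.1 0 0.075" --pt "0 0 0 0.18 0.112 0.005 0.075" --pt "0 0 0 0.23 0.119 0.01 0.075" --pt "0 0 0 0.28 0.126 0.015 0.075" --pt "0 0 0 0.33 0.132 0.02 0.075" --pt "0 0 0 0.37 0.137 0.025 0.075" --pt "0 0 0 0.397 0.141 0.025 0.075"

```text
clock: 44.7
position: [0.4042, -0.3438, 0.1756]
ee_rot: [-0.706, 0.708, 0.001, -0.0]
ft_force: [0.1, 0.1, -0.4]
grip_width: 0.875
```

>>> move_arm --pt "0 0 0 0 0 0 0.075" --pt "0 0 0 0 0 0 0.075" --pt "0 0 0 0 0 0 0.075"

```text
clock: 45.0
position: [0.4067, -0.3395, 0.1773]
ee_rot: [0.708, -0.707, -0.0, -0.0]
ft_force: [0.0, 0.5, -0.4]
grip_width: 0.882
```

Run:
```python
from h import *
st(); rel([.4083,-.3407,.075],-np.pi/2)
p,im=shot('wrist'); print(proj(p,(.4083,-.3407,.112)))
h=cv2.cvtColor(im,cv2.COLOR_RGB2HSV); g=cv2.inRange(h,(20,170,120),(30,255,255)); k,l,ss,c=cv2.connectedComponentsWithStats(g)
print([(ss[i].tolist(),c[i].round()) for i in range(1,k) if ss[i,4]>200])
```

```text
t 45.0 tcp [ 0.4067 -0.3395  0.1773] x-axis [ 0.002 -1.    -0.001] F [ 0.   0.5 -0.4] w 0.0753 q [ 1.03  0.2  -0.47  1.76  0.1   1.21 -1.03]
turn [0.03 0.04 0.09] shift [ 0.0012 -0.0016  0.1023]
[281.7214708  222.47612351]
[([243, 188, 60, 63, 2014], array([272., 217.]))]
```

>>> move_arm --pt "0 0 0 0 -0.002 0.03 0.075" --pt "0 0 0 0 -0.002 0.06 0.075" --pt "0 0 0 0 -0.002 0.09 0.075" --pt "0 0 0 0 -0.002 0.101 0.075" --pt "0 0 0 0 -0.002 0.101 0.075" --pt "0 0 0 0 -0.002 0.101 0.03" --pt "0 0 0 0 -0.002 0.101 0.03" --pt "0 0 0 0 -0.002 0.101 0.03" --pt "0 0 0 0 -0.002 0.101 0.03" --pt "0 0 0 0 -0.002 0.101 0.03"

```text
clock: 46.05
position: [0.4097, -0.341, 0.0787]
ee_rot: [0.707, -0.707, 0.001, -0.0]
ft_force: [-0.2, 3.2, 6.8]
grip_width: 0.51
```

>>> move_arm --pt "0 0 0 0 0 0 0.03" --pt "0 0 0 0 0 -0.02 0.03" --pt "0 0 0 0 0 -0.06 0.03" --pt "0 0 0 0 0 -0.1 0.03" --pt "0 0 0 0 0 -0.14 0.03" --pt "0 0 0 0 0 -0.16 0.03" --pt "0 0 0 0 0 -0.16 0.03" --pt "0 0 0 0 0 -0.16 0.03"

```text
clock: 46.85
position: [0.4084, -0.3409, 0.237]
ee_rot: [-0.707, 0.707, -0.001, -0.0]
ft_force: [0.2, 0.2, -2.0]
grip_width: 0.509
```

Run:
```python
from h import *
st(); rel([.44,-.1,.235],-np.pi/2);rel([.507,.092,.235],-np.pi/2)
```

```text
t 46.85 tcp [ 0.4084 -0.3409  0.237 ] x-axis [-0.    -1.     0.001] F [ 0.2  0.2 -2. ] w 0.0434 q [ 1.04  0.16 -0.48  1.68  0.07  1.32 -1.02]
turn [-0.03 -0.05 -0.01] shift [-0.2409 -0.0316  0.0018]
turn [-0.03 -0.05 -0.01] shift [-0.4329 -0.0985  0.0017]
```

>>> move_arm --pt "0 0 0 -0.048 -0.006 0 0.03" --pt "0 0 0 -0.096 -0.012 0 0.03" --pt "0 0 0 -0.144 -0.018 0 0.03" --pt "0 0 0 -0.192 -0.025 0 0.03" --pt "0 0 0 -0.24 -0.032 0 0.03" --pt "0 0 0 -0.28 -0.045 0 0.03" --pt "0 0 0 -0.32 -0.06 0 0.03" --pt "0 0 0 -0.36 -0.074 0 0.03" --pt "0 0 0 -0.4 -0.088 0 0.03" --pt "0 0 0 -0.433 -0.098 0 0.03"

```text
clock: 47.85
position: [0.5061, 0.0943, 0.2355]
ee_rot: [0.707, -0.707, -0.001, 0.0]
ft_force: [-0.3, -0.5, -0.4]
grip_width: 0.505
```

>>> move_arm --pt "0 0 0 0 0 0 0.03" --pt "0 0 0 0 0 0 0.03" --pt "0 0 0 0 0 0 0.03"

```text
clock: 48.15
position: [0.506, 0.091, 0.2359]
ee_rot: [-0.707, 0.708, 0.0, -0.001]
ft_force: [-0.0, 0.3, -1.4]
grip_width: 0.511
```

Run:
```python
from h import *
st(); rel([.507,.092,.068],-np.pi/2)
p,im=shot('wrist'); cv2.imwrite('pics/w19.png',im[:,:,::-1])
h=cv2.cvtColor(im,cv2.COLOR_RGB2HSV)
print('brown pred',proj(p,(.548,.056,.11)),'salt',proj(p,(.461,.061,.095)))
g=cv2.inRange(h,(60,120,60),(80,255,255)); k,l,ss,c=cv2.connectedComponentsWithStats(g)
print([(ss[i].tolist(),c[i].round()) for i in range(1,k) if ss[i,4]>80])
```

```text
t 48.15 tcp [0.506  0.091  0.2359] x-axis [-0.001 -1.     0.001] F [-0.   0.3 -1.4] w 0.0437 q [ 0.55  0.18 -0.89  1.7   0.14  1.33 -1.94]
turn [ 0.09 -0.03 -0.07] shift [-0.0011 -0.0012  0.1679]
brown pred [321.64253529 150.98521006] salt [311.12548942 240.31454452]
[([369, 8, 51, 43, 1549], array([394.,  29.])), ([304, 142, 27, 23, 335], array([315., 153.]))]
```

View pics/w19.png

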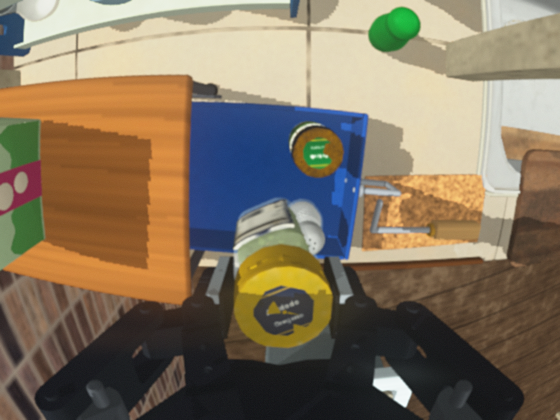

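Both jars stand in the tray (brown (317,150), salt (311,235)), the hook is on the mat. Lowering the yellow jar.

>>> move_arm --pt "0 0 0 -0.001 -0.001 0.04 0.03" --pt "0 0 0 -0.001 -0.001 0.08 0.03" --pt "0 0 0 -0.001 -0.001 0.11 0.03" --pt "0 0 0 -0.001 -0.001 0.14 0.03" --pt "0 0 0 -0.001 -0.001 0.157 0.03" --pt "0 0 0 -0.001 -0.001 0.163 0.03" --pt "0 0 0 -0.001 -0.001 0.166 0.03" --pt "0 0 0 -0.001 -0.001 0.168 0.03" --pt "0 0 0 -0.001 -0.001 0.169 0.03" --pt "0 0 0 -0.001 -0.001 0.169 0.03"

```text
clock: 49.2
position: [0.508, 0.093, 0.0684]
ee_rot: [-0.707, 0.707, -0.001, 0.0]
ft_force: [0.4, 0.1, 0.4]
grip_width: 0.504
```

Run:
```python
from h import *
st()
```

```text
t 49.2 tcp [0.508  0.093  0.0684] x-axis [-0. -1.  0.] F [0.4 0.1 0.4] w 0.043 q [ 0.46  0.37 -0.84  1.89  0.33  1.02 -2.09]
```

>>> move_arm --pt "0 0 0 0 0 0 0.03" --pt "0 0 0 0 0 0 0.05" --pt "0 0 0 0 0 0 0.06" --pt "0 0 0 0 0 0 0.06" --pt "0 0 0 0 0 0 0.06" --pt "0 0 0 0 0 -0.03 0.06" --pt "0 0 0 0 0 -0.07 0.06" --pt "0 0 0 0 0 -0.11 0.06" --pt "0 0 0 0 0 -0.15 0.06" --pt "0 0 0 0 0 -0.15 0.06"

```text
clock: 50.2
position: [0.5098, 0.0941, 0.2229]
ee_rot: [0.707, -0.707, 0.003, -0.003]
ft_force: [0.4, -0.8, -0.2]
grip_width: 0.705
```

>>> move_arm --pt "0 0 0 0.04 0.002 0 0" --pt "0 0 0 0.08 0.004 0 0" --pt "0 0 0 0.12 0.006 0 0" --pt "0 0 0 0.16 0.008 0 0" --pt "0 0 0 0.19 0.01 0 0" --pt "0 0 0 0.19 0.01 0 0" --pt "0 0 0 0.19 0.01 0 0" --pt "0 0 0 0.19 0.01 0 0"

```text
clock: 51.0
position: [0.4975, -0.0955, 0.2175]
ee_rot: [0.708, -0.707, -0.0, -0.0]
ft_force: [-0.4, 0.4, 1.3]
grip_width: -0.004
```

Run:
```python
from h import *
st(); rel([.497,-.095,.032],-np.pi/2)
p,im=shot('wrist'); cv2.imwrite('pics/w20.png',im[:,:,::-1]); S,s=shot('side'); cv2.imwrite('pics/s20.png',s[:,:,::-1])
h=cv2.cvtColor(im,cv2.COLOR_RGB2HSV)
for n,X,lo,hi in [('yellow',(.507,.092,.101),(20,170,120),(30,255,255)),('brown',(.548,.056,.11),(60,120,60),(80,255,255)),('salt',(.461,.061,.095),(0,0,120),(180,30,255)),('blue',(.43,.006,.06),(105,120,30),(125,255,255))]:
    k,l,ss,c=cv2.connectedComponentsWithStats(cv2.inRange(h,lo,hi)); print(n,proj(p,X).round(),[(ss[i].tolist(),c[i].round().tolist()) for i in range(1,k) if ss[i,4]>150 and c[i][0]<330])
print('loop front pred',proj(p,(.497,-.04,.055)))
```

```text
t 51.0 tcp [ 0.4975 -0.0955  0.2175] x-axis [ 0.002 -1.    -0.   ] F [-0.4  0.4  1.3] w -0.0003 q [ 0.82  0.15 -0.77  1.75  0.11  1.28 -1.55]
turn [0.01 0.02 0.1 ] shift [-0.0004  0.0005  0.1855]
yellow [ 81. 193.] [([61, 173, 40, 42, 690], [79.0, 194.0])]
brown [102. 149.] [([185, 0, 52, 37, 1362], [212.0, 15.0]), ([89, 140, 22, 23, 248], [97.0, 152.0])]
salt [118. 237.] [([0, 0, 104, 39, 2000], [43.0, 13.0]), ([179, 184, 44, 9, 290], [201.0, 188.0]), ([217, 199, 68, 35, 494], [245.0, 226.0]), ([108, 200, 52, 52, 1545], [133.0, 226.0])]
blue [183. 253.] [([86, 0, 48, 19, 488], [116.0, 6.0]), ([12, 106, 179, 153, 16195], [100.0, 177.0])]
loop front pred [222.84265669 189.42128563]
```

All three jars are standing in the tray where expected (blobs at (79,194), (97,152), (133,226)). Lower the closed fingers in front of the loop, then push.

>>> move_arm --pt "0 0 0 0 0 0.04 0" --pt "0 0 0 0 0 0.08 0" --pt "0 0 0 0 0 0.12 0" --pt "0 0 0 0 0 0.15 0" --pt "0 0 0 0 0 0.175 0" --pt "0 0 0 0 0 0.184 0" --pt "0 0 0 0 0 0.184 0"

```text
clock: 51.8
position: [0.497, -0.096, 0.0331]
ee_rot: [0.708, -0.707, -0.001, 0.0]
ft_force: [-0.5, 0.7, 0.8]
grip_width: 0.002
```

>>> move_arm --pt "0 0 0 -0.006 0 0 0" --pt "0 0 0 -0.012 -0.001 0 0" --pt "0 0 0 -0.018 -0.001 0 0" --pt "0 0 0 -0.024 -0.002 0 0" --pt "0 0 0 -0.03 -0.002 0 0" --pt "0 0 0 -0.036 -0.003 0 0" --pt "0 0 0 -0.042 -0.003 0 0" --pt "0 0 0 -0.048 -0.003 0 0" --pt "0 0 0 -0.054 -0.004 0 0" --pt "0 0 0 -0.06 -0.004 0 0"

```text
clock: 52.8
position: [0.5015, -0.0378, 0.0338]
ee_rot: [-0.707, 0.708, -0.001, -0.001]
ft_force: [0.1, -5.9, 0.9]
grip_width: -0.004
```

Run:
```python
from h import *
st(); p,im=shot('wrist'); cv2.imwrite('pics/w21.png',im[:,:,::-1])
h=cv2.cvtColor(im,cv2.COLOR_RGB2HSV)
for n,lo,hi in [('yellow',(20,170,120),(30,255,255)),('brown',(60,120,60),(80,255,255)),('blue',(105,120,30),(125,255,255))]:
    k,l,ss,c=cv2.connectedComponentsWithStats(cv2.inRange(h,lo,hi)); print(n,[(ss[i].tolist(),c[i].round().tolist()) for i in range(1,k) if ss[i,4]>150 and c[i][0]<330])
print('front wall top pred if unmoved',proj(p,(.5,.006,.06)),'moved 2cm',proj(p,(.5,.026,.06)))
```

```text
t 52.8 tcp [ 0.5015 -0.0378  0.0338] x-axis [-0.001 -1.     0.002] F [ 0.1 -5.9  0.9] w -0.0003 q [ 0.63  0.38 -0.74  1.95  0.32  0.93 -1.83]
yellow []
brown [([48, 160, 23, 27, 163], [59.0, 176.0])]
blue [([0, 110, 182, 256, 21203], [106.0, 218.0])]
front wall top pred if unmoved [181.04421725 301.26979904] moved 2cm [140.09051421 298.43068881]
```

>>> move_arm --pt "0 0 0 -0.009 -0.001 0 0" --pt "0 0 0 -0.018 -0.001 0 0" --pt "0 0 0 -0.027 -0.002 0 0" --pt "0 0 0 -0.036 -0.003 0 0" --pt "0 0 0 -0.045 -0.003 0 0" --pt "0 0 0 -0.054 -0.004 0 0" --pt "0 0 0 -0.063 -0.005 0 0" --pt "0 0 0 -0.072 -0.005 0 0" --pt "0 0 0 -0.081 -0.006 0 0" --pt "0 0 0 -0.088 -0.006 0 0"

```text
clock: 53.85
position: [0.5075, 0.0504, 0.0338]
ee_rot: [-0.707, 0.707, -0.0, -0.001]
ft_force: [-0.7, -6.4, 3.1]
grip_width: -0.0
```

Run:
```python
from h import *
st(); p,im=shot('wrist'); cv2.imwrite('pics/w22.png',im[:,:,::-1])
S,s=shot('side'); cv2.imwrite('pics/s22.png',s[:,:,::-1])
for P,i,n in [(S,s,'side'),(p,im,'wrist')]:
    h=cv2.cvtColor(i,cv2.COLOR_RGB2HSV); m=cv2.inRange(h,(105,120,30),(125,255,255)); k,l,ss,c=cv2.connectedComponentsWithStats(m)
    for j in range(1,k):
        if ss[j,4]>200 and ss[j,0]<300:
            cn=max(cv2.findContours((l==j).astype(np.uint8),0,2)[0],key=len); a=cv2.approxPolyDP(cn,3,True)[:,0]; print(n,ss[j].tolist()); [print(q.tolist(),onz(P,q,.06)[:2].round(3),onz(P,q,0)[:2].round(3)) for q in a]
    # orange roof
    m=cv2.inRange(h,(8,120,90),(16,255,255)); k,l,ss,c=cv2.connectedComponentsWithStats(m); j=1+np.argmax(ss[1:,4])
    cn=max(cv2.findContours((l==j).astype(np.uint8),0,2)[0],key=len); a=cv2.approxPolyDP(cn,4,True)[:,0]; print(n,'roof',[(q.tolist(),onz(P,q,.14)[:2].round(3).tolist()) for q in a])
```

```text
t 53.85 tcp [0.5075 0.0504 0.0338] x-axis [-0.001 -1.     0.001] F [-0.7 -6.4  3.1] w -0.0 q [ 0.48  0.4  -0.76  1.93  0.34  0.94 -2.02]
side [255, 180, 28, 42, 524]
[282, 180] [0.597 0.232] [0.596 0.298]
[274, 180] [0.572 0.232] [0.57  0.297]
[275, 207] [0.578 0.113] [0.576 0.172]
[257, 203] [0.524 0.129] [0.519 0.189]
[256, 220] [0.525 0.059] [0.52  0.115]
[278, 220] [0.588 0.061] [0.587 0.117]
side [226, 184, 19, 36, 312]
[231, 184] [0.439 0.211] [0.429 0.275]
[227, 217] [0.439 0.07 ] [0.43  0.126]
[243, 219] [0.486 0.063] [0.48  0.119]
[241, 206] [0.477 0.115] [0.469 0.174]
[232, 204] [0.449 0.123] [0.44  0.183]
side roof [([216, 253], [0.436, -0.132]), ([210, 304], [0.438, -0.285]), ([246, 299], [0.521, -0.269]), ([247, 253], [0.514, -0.13]), ([227, 256], [0.464, -0.141]), ([224, 297], [0.469, -0.265]), ([214, 298], [0.445, -0.268]), ([222, 253], [0.451, -0.131])]
wrist [0, 110, 182, 255, 21312]
[176, 110] [0.586 0.088] [0.586 0.107]
[0, 118] [0.593 0.181] [0.597 0.248]
[0, 159] [0.574 0.184] [0.567 0.253]
[57, 141] [0.579 0.144] [0.575 0.192]
[94, 137] [0.579 0.124] [0.575 0.16
[... 1017 characters left out ...]
.515 0.094] [0.477 0.116]
[178, 264] [0.525 0.093] [0.493 0.115]
[168, 260] [0.526 0.097] [0.495 0.121]
[169, 242] [0.535 0.096] [0.508 0.119]
[176, 238] [0.537 0.092] [0.511 0.114]
wrist roof [([559, 232], [0.571, 0.006]), ([382, 249], [0.57, 0.038]), ([376, 309], [0.56, 0.038]), ([392, 317], [0.559, 0.035]), ([401, 294], [0.563, 0.035]), ([410, 291], [0.563, 0.033]), ([414, 301], [0.561, 0.032]), ([405, 324], [0.557, 0.033]), ([427, 332], [0.555, 0.029]), ([474, 326], [0.555, 0.02]), ([498, 309], [0.558, 0.016]), ([529, 304], [0.557, 0.008]), ([539, 309], [0.556, 0.004]), ([535, 306], [0.557, 0.006]), ([542, 302], [0.557, 0.004]), ([551, 306], [0.556, 0.001]), ([559, 284], [0.561, 0.001])]
```

Run:
```python
from h import *
q=params('wrist')
def cam(tcp,yaw):
    c,s=np.cos(yaw),np.sin(yaw); Rt=R.from_matrix(np.array([[c,s,0],[s,-c,0],[0,0,-1]]).T); d=dict(q)
    d['xyz']=np.array(tcp)+Rt.apply([-1e-4,-.0797,-.1419]); d['rotation']=(Rt*R.from_quat([-.9877,0,0,-.1561])).as_quat(); return d
def roofedge(f,P,cols):
    im=cv2.imread(f)[:,:,::-1]; h=cv2.cvtColor(np.ascontiguousarray(im),cv2.COLOR_RGB2HSV); m=cv2.inRange(h,(5,110,70),(18,255,255))
    for r in cols:
        xs=np.where(m[r,:300]>0)[0]
        if len(xs):
            e=max(x for x in xs if x<260); print(f,r,e,'z.14',onz(P,(e,r),.14)[:2].round(4),'z.128',onz(P,(e,r),.128)[:2].round(4))
roofedge('pics/w19.png',cam([.506,.091,.2359],-np.pi/2),[85,120,160,200,240,280])
roofedge('pics/w15.png',cam([.4578,.0529,.1912],-np.pi/2),[40,100,160,220,260])
S=params('side'); s=cv2.cvtColor(cv2.cvtColor(cv2.imread('pics/s0.png' if 0 else 'pics/side0.png'),cv2.COLOR_BGR2RGB),cv2.COLOR_RGB2HSV)
m=cv2.inRange(s,(5,110,60),(18,255,255))
for c in [228,240,250,260,270,280]:
    y=np.where(m[120:200,c]>0)[0]+120; print('side',c,y.max(),onz(S,(c,y.max()+.5),.128)[:2].round(4))
T=params('top'); t=cv2.cvtColor(cv2.imread('pics/top0.png'),cv2.COLOR_BGR2HSV); m=cv2.inRange(t,(5,110,60),(18,255,255))
for r in [190,200,210,220,230,240]:
    x=[v for v in np.where(m[r,130:235]>0)[0]+130]; print('top',r,max(x),onz(T,(max(x)+.5,r),.14)[:2].round(4))
```

```text
pics/w19.png 85 192 z.14 [0.6035 0.1547] z.128 [0.6044 0.1579]
pics/w19.png 120 189 z.14 [0.5774 0.1577] z.128 [0.577  0.1611]
pics/w19.png 160 188 z.14 [0.5471 0.16  ] z.128 [0.5451 0.1635]
pics/w19.png 200 188 z.14 [0.5154 0.1623] z.128 [0.5119 0.1659]
pics/w19.png 240 188 z.14 [0.4813 0.1655] z.128 [0.476  0.1693]
pics/w19.png 280 197 z.14 [0.4436 0.1618] z.128 [0.4364 0.1654]
pics/w15.png 40 118 z.14 [0.5864 0.1544] z.128 [0.5894 0.1607]
pics/w15.png 100 115 z.14 [0.5472 0.1571] z.128 [0.5478 0.1635]
pics/w15.png 160 115 z.14 [0.5081 0.1602] z.128 [0.5063 0.1669]
pics/w15.png 220 118 z.14 [0.4664 0.164 ] z.128 [0.462  0.1709]
pics/w15.png 260 123 z.14 [0.4355 0.1659] z.128 [0.4292 0.1729]
side 228 175 [0.4375 0.1748]
side 240 176 [0.4735 0.1711]
side 250 176 [0.5031 0.1717]
side 260 177 [0.5329 0.1679]
side 270 178 [0.5626 0.1642]
side 280 179 [0.5922 0.1604]
top 190 224 [0.5945 0.158 ]
top 200 221 [0.5613 0.1612]
top 210 219 [0.529  0.1613]
top 220 216 [0.4964 0.1645]
top 230 213 [0.4641 0.1676]
top 240 210 [0.4321 0.1707]
```

>>> move_arm --pt "0 0 0 -0.005 0 0 0" --pt "0 0 0 -0.012 -0.001 0 0" --pt "0 0 0 -0.019 -0.001 0 0" --pt "0 0 0 -0.026 -0.002 0 0" --pt "0 0 0 -0.033 -0.002 0 0" --pt "0 0 0 -0.039 -0.003 0 0" --pt "0 0 0 -0.044 -0.003 0 0" --pt "0 0 0 -0.047 -0.003 0 0" --pt "0 0 0 -0.049 -0.003 0 0" --pt "0 0 0 -0.049 -0.003 0 0"

```text
clock: 54.95
position: [0.5105, 0.0991, 0.0337]
ee_rot: [-0.707, 0.707, -0.0, -0.001]
ft_force: [-0.2, -4.8, 3.0]
grip_width: -0.0
```

Run:
```python
from h import *
st()
```

```text
t 54.95 tcp [0.5105 0.0991 0.0337] x-axis [-0.001 -1.     0.001] F [-0.2 -4.8  3. ] w -0.0 q [ 0.38  0.42 -0.77  1.91  0.36  0.96 -2.13]
```

>>> move_arm --pt "0 0 0 0.01 0 0 0" --pt "0 0 0 0.03 0 0 0" --pt "0 0 0 0.06 0.003 0 0" --pt "0 0 0 0.09 0.005 -0.02 0" --pt "0 0 0 0.12 0.01 -0.06 0" --pt "0 0 0 0.15 0.02 -0.1 0" --pt "0 0 0 0.19 0.03 -0.15 0" --pt "0 0 0 0.23 0.04 -0.2 0" --pt "0 0 0 0.25 0.05 -0.25 0" --pt "0 0 0 0.25 0.05 -0.25 0"

```text
clock: 55.95
position: [0.4599, -0.152, 0.2866]
ee_rot: [-0.706, 0.708, -0.001, 0.0]
ft_force: [0.4, 0.8, -0.0]
grip_width: 0.003
```

Run:
```python
from h import *
st(); p,im=shot('wrist'); S,s=shot('side'); T,t=shot('top'); [cv2.imwrite(f'pics/{n}23.png',i[:,:,::-1]) for n,i in [('w',im),('s',s),('t',t)]]
h=cv2.cvtColor(s,cv2.COLOR_RGB2HSV); m=cv2.inRange(h,(105,120,30),(125,255,255))
for c in range(228,288,6):
    y=np.where(m[150:260,c]>0)[0]+150
    if len(y): print(c,y.max(),onz(S,(c,y.max()+.5),0)[:2].round(4))
a=cv2.resize(s[90:310,195:355],(480,600),interpolation=3)[:, :]; b=im[0:300,0:420]
b=cv2.resize(im[:300,:420],(320,229)); d=cv2.resize(t[165:315,130:340],(320,229),interpolation=3)
r=np.zeros((600,320,3),np.uint8); r[:229]=b; r[240:469]=d
cv2.imwrite('pics/c23.png',np.hstack([a,r])[:,:,::-1])
```

```text
t 55.95 tcp [ 0.4599 -0.152   0.2866] x-axis [-0.002 -1.     0.001] F [ 0.4  0.8 -0. ] w 0.0002 q [ 0.94  0.03 -0.72  1.7   0.02  1.41 -1.36]
228 199 [0.4258 0.2025]
234 207 [0.4478 0.1673]
240 207 [0.4666 0.1677]
246 208 [0.4858 0.1637]
252 195 [0.5012 0.2223]
258 209 [0.5235 0.1601]
264 209 [0.5423 0.1605]
270 209 [0.561  0.1609]
276 210 [0.5799 0.1569]
282 190 [0.597  0.2475]
```

The picture limit is reached, so the last checks go by numbers. I tilt the hand to look under the shelf with the wrist camera.

>>> move_arm --pt "0 -8 0 0 0 0.02 0" --pt "0 -16 0 0 0 0.04 0" --pt "0 -24 0 0 0 0.06 0" --pt "0 -32 0 0 0 0.08 0" --pt "0 -40 0 0 0 0.1 0" --pt "0 -45 0 0 0 0.12 0" --pt "0 -45 0 0 0 0.12 0" --pt "0 -45 0 0 0 0.12 0" --pt "0 -45 0 0 0 0.12 0"

```text
clock: 57.0
position: [0.4613, -0.1487, 0.1654]
ee_rot: [0.655, -0.653, -0.269, -0.27]
ft_force: [0.5, -0.2, 1.0]
grip_width: -0.002
```

Run:
```python
from h import *
st(); p,im=shot('wrist'); print(p['xyz']); cv2.imwrite('pics/w24.png',im[:,:,::-1])
h=cv2.cvtColor(im,cv2.COLOR_RGB2HSV)
sh=.159; J={'yellow':(.519,.251,.096+.005),'brown':(.560,.215,.11),'salt':(.473,.220,.095)}
for n,X in J.items():
    print(n,'cap top',proj(p,X).round(),'cap bottom',proj(p,(X[0],X[1],X[2]-.02)).round(),'wall top level',proj(p,(X[0],X[1],.06)).round())
for n,lo,hi in [('yellow',(18,150,70),(32,255,255)),('brown/green',(55,80,30),(85,255,255)),('blue',(105,120,30),(125,255,255)),('roof',(5,110,60),(17,255,255)),('grey',(0,0,60),(180,35,255))]:
    k,l,ss,c=cv2.connectedComponentsWithStats(cv2.inRange(h,lo,hi)); print(n,[(ss[i].tolist(),c[i].round().tolist()) for i in range(1,k) if ss[i,4]>60 and c[i][0]<330][:8])
# blue front wall extents, front edge line of roof
print('roof edge mid',proj(p,(.51,.166,.128)).round(),'wall top mid',proj(p,(.51,.166,.06)).round(),'wall bottom',proj(p,(.51,.166,0)).round())
```

```text
t 57.0 tcp [ 0.4613 -0.1487  0.1654] x-axis [ 0.003 -0.709 -0.705] F [ 0.5 -0.2  1. ] w -0.0002 q [ 1.12  0.51 -0.63  1.67 -0.38  1.47 -0.95]
[ 0.54024546 -0.24827544  0.26604821]
yellow cap top [125. 127.] cap bottom [136. 126.] wall top level [148. 125.]
brown cap top [125. 100.] cap bottom [138.  99.] wall top level [156.  98.]
salt cap top [137. 158.] cap bottom [149. 156.] wall top level [158. 154.]
yellow [([125, 89, 16, 52, 409], [132.0, 123.0])]
brown/green [([159, 85, 14, 9, 84], [166.0, 89.0]), ([67, 133, 10, 23, 73], [71.0, 145.0])]
blue [([30, 0, 36, 43, 773], [48.0, 18.0]), ([58, 18, 80, 31, 1053], [98.0, 37.0]), ([126, 74, 84, 58, 2313], [184.0, 97.0]), ([127, 136, 82, 49, 2245], [179.0, 158.0])]
roof [([81, 59, 50, 150, 4802], [109.0, 130.0]), ([30, 161, 9, 33, 77], [33.0, 175.0]), ([16, 166, 10, 29, 101], [20.0, 179.0])]
grey [([55, 0, 153, 44, 2800], [122.0, 16.0]), ([126, 61, 86, 42, 614], [177.0, 68.0]), ([139, 85, 25, 56, 424], [149.0, 109.0]), ([160, 94, 13, 16, 189], [166.0, 102.0]), ([172, 106, 51, 55, 368], [199.0, 131.0]), ([138, 144, 36, 30, 694], [156.0, 159.0]), ([292, 167, 61, 55, 648], [314.0, 201.0]), ([262, 255, 15, 47, 541], [269.0, 277.0])]
roof edge mid [126. 137.] wall top mid [172. 131.] wall bottom [207. 128.]
```

Run:
```python
from h import *
im=cv2.imread('pics/w24.png')[:,:,::-1]
print('brown col profile row 100:',[im[100,c].tolist() for c in range(124,178,4)])
print('brown row profile col 132:',[(r,im[132*0+r,132].tolist()) for r in range(76,122,5)])
T=params('top');S=params('side')
for n,a,b in [('top','top0','t23'),('side','side0','s23')]:
    A,B=cv2.imread(f'pics/{a}.png'),cv2.imread(f'pics/{b}.png'); P=T if n=='top' else S
    for o,X,r in [('tea',((.51,.36,.2)),22),('tumbler',(.77,-.06,.05),20)]:
        u,v=proj(P,X).astype(int); d=cv2.absdiff(A,B)[v-r:v+r,u-r:u+r].max(2); print(n,o,(u,v),'mean diff',d.mean().round(2),'frac>40',(d>40).mean().round(3))
t=cv2.imread('pics/t23.png'); h=cv2.cvtColor(t,cv2.COLOR_BGR2HSV)
for n,X in [('bend',(.4375,-.0255,.015)),('hend',(.437,-.179,.02)),('tip',(.476,-.031,.015)),('hfront',(.437,-.104,.02))]: 
    u=proj(T,X); q=u.round().astype(int); print(n,u.round(1),t[q[1],q[0],::-1],'orig image',)
s=cv2.imread('pics/s23.png')
for n,X in [('bend',(.4375,-.0255,.015)),('handle mid',(.437,-.141,.024)),('tip',(.476,-.031,.015)),('shank mid',(.437,-.06,.017))]:
    q=proj(S,X).round().astype(int); print('side',n,q,s[q[1]-1:q[1]+2,q[0]-4:q[0]+5].mean(0).astype(int)[:,::-1].tolist())
```

```text
brown col profile row 100: [[89, 69, 38], [75, 58, 22], [46, 37, 26], [40, 33, 29], [39, 32, 30], [55, 55, 53], [173, 179, 172], [172, 177, 170], [160, 148, 112], [129, 138, 119], [142, 141, 134], [162, 165, 152], [123, 126, 128], [34, 60, 110]]
brown row profile col 132: [(76, [125, 93, 75]), (81, [39, 62, 114]), (86, [37, 51, 91]), (91, [35, 30, 24]), (96, [43, 36, 26]), (101, [47, 36, 25]), (106, [50, 40, 28]), (111, [39, 34, 27]), (116, [74, 60, 30]), (121, [118, 91, 23])]
top tea (np.int64(150), np.int64(201)) mean diff 4.88 frac>40 0.0
top tumbler (np.int64(301), np.int64(157)) mean diff 5.14 frac>40 0.0
side tea (np.int64(254), np.int64(118)) mean diff 3.05 frac>40 0.001
side tumbler (np.int64(342), np.int64(255)) mean diff 2.91 frac>40 0.0
bend [274.5 254.3] [187 189 191] orig image
hend [321.  261.8] [185 178 160] orig image
tip [278.1 243. ] [193 170 151] orig image
hfront [298.2 258.1] [202 193 174] orig image
side bend [225 252] [[199, 166, 130], [198, 166, 128], [192, 162, 129], [180, 176, 171], [189, 194, 199], [170, 175, 178], [161, 158, 160], [157, 158, 160], [161, 160, 160]]
side handle mid [220 283] [[179, 138, 94], [205, 166, 116], [216, 177, 123], [220, 180, 127], [219, 179, 126], [224, 185, 130], [228, 189, 134], [217, 178, 126], [194, 157, 109]]
side tip [238 254] [[165, 145, 130], [158, 143, 131], [163, 149, 137], [152, 144, 136], [149, 137, 131], [182, 145, 112], [205, 153, 106], [206, 154, 105], [212, 157, 108]]
side shank mid [223 261] [[191, 142, 97], [204, 152, 104], [201, 149, 101], [172, 132, 97], [179, 179, 182], [188, 195, 202], [163, 155, 150], [209, 159, 115], [213, 160, 109]]
```

```bash
python3 -c "
from h import *
print(manip.hand_in()); st()"
```

```text
the job is handed in; nothing more can be done
None
the job is handed in; nothing more can be done
```

The job was completed in the order asked and handed in at about 57 s of robot time. I stood the yellow jar, brown jar and salt on the board, then hooked the tray's loop and pulled the tray out about 15–16 cm. The hook went back on the mat, the three jars went into the tray, and I pushed the tray back in by its loop.

Last checks:
- **Tray:** the front wall is at y ≈ 0.164 m. The shelf's front edge came out at 0.160–0.170 m depending on the view, so the tray is flush to within about 6 mm.
- **Jars:** all three show upright at their expected places in the tilted wrist view. The shelf roof hides part of the jars, mostly the yellow one, so its upright stance rests on its cap being where expected.
- **Hook, tea box and glass:** the hook is on the mat where I laid it. The tea box and glass show no change from the first pictures.
- **Picture limit:** the viewer's 16 pictures ran out before the final look, so these last checks used pixel measurements only.

No check failed. The only disagreement was the few millimetres between camera views.

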